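# Kit the parts of two tops on their spindles

## Task

Kit the parts of two tops on the two spindles, ready for gluing: on the spindle with the round steel foot the black disc goes at the bottom, the brass band on it and the mahogany disc on top; on the spindle with the square wooden foot the bright pink lacquered wooden disc goes at the bottom and the turquoise ring on it. Lower each part down its spindle until it lies flat on what is below instead of letting it drop, let go of it, and leave the two finished tops and the clay saucer standing where they are.

Things in the scene. Friction and masses are not known exactly. Their poses are not given: they have to be found in the camera images.
- black_disc: black lacquered wooden disc, loose, 60 mm across and 18 mm thick, lying flat, with a plain 22 mm bore right through its middle. Origin at the centre of its underside, z along the bore, up.
- brass_band: solid brass band (gold-coloured ring), loose, 52 mm across and 18 mm thick, lying flat, with a plain 22 mm bore right through its middle. Origin at the centre of its underside, z along the bore, up.
- mahogany_disc: dark red-brown mahogany disc, loose, 44 mm across and 18 mm thick, lying flat, with a plain 22 mm bore right through its middle. Origin at the centre of its underside, z along the bore, up.
- pink_disc: bright pink lacquered wooden disc, loose, 56 mm across and 18 mm thick, lying flat, with a plain 22 mm bore right through its middle. Origin at the centre of its underside, z along the bore, up.
- turquoise_ring: turquoise lacquered wooden ring, loose, 48 mm across and 18 mm thick, lying flat, with a plain 22 mm bore right through its middle. Origin at the centre of its underside, z along the bore, up.
- steel_spindle: fixed spindle stand with a round dark steel foot, 80 mm across and 12 mm thick; a 10 mm steel post, its end tapering to 3 mm over the last 8 mm, stands upright in the middle and ends 60 mm above the top of the foot (72 mm above the counter). Origin at the centre of the foot's underside, on the post's axis, z up.
- wood_spindle: fixed spindle stand with a square brown wooden foot, 78 x 78 mm and 12 mm thick; a 10 mm steel post, its end tapering to 3 mm over the last 8 mm, stands upright in the middle and ends 60 mm above the top of the foot (72 mm above the counter). Origin at the centre of the foot's underside, on the post's axis, z up.
- top_a: finished black spinning top with a brass band, loose, standing upside down on its flat crown, tip up: 54 mm across at the widest, 60 mm tall. Origin at the centre of its underside. Not to be disturbed.
- top_b: finished black spinning top with a brass band, loose, standing upside down on its flat crown, tip up: 54 mm across at the widest, 60 mm tall. Origin at the centre of its underside. Not to be disturbed.
- saucer: glazed clay saucer, loose, 100 mm across the rim and 16 mm tall, with a few brass studs in it. Origin at the centre of its underside. Not to be disturbed.
Mind the look-alikes: they are no part of the job. What is shaped like the black_disc but green or white is not meant.

How it is judged:
At the end, for the whole second after the job is handed in: Steel spindle from below: black, brass, mahogany; wooden: pink, turquoise. Each part threaded (centre within 10 mm of the axis), flat within 0.1 rad, within 4 mm of its height in the stack, at rest. Tops and saucer upright, at rest, within 20 mm of their start (horizontal distance between each of black_disc, brass_band, mahogany_disc and steel_spindle below 0.01 m and z of black_disc in the frame of steel_spindle between 0.008 and 0.016 m and angle between each of black_disc, brass_band, mahogany_disc, pink_disc, turquoise_ring's own z axis and vertical below 0.1 rad and linear speed of each of black_disc, brass_band, mahogany_disc, pink_disc, turquoise_ring, top_a, top_b, saucer below 0.02 m/s and z of brass_band in the frame of steel_spindle between 0.026 and 0.034 m and z of mahogany_disc in the frame of steel_spindle between 0.044 and 0.052 m and horizontal distance between each of pink_disc, turquoise_ring and wood_spindle below 0.01 m and z of pink_disc in the frame of wood_spindle between 0.008 and 0.016 m and z of turquoise_ring in the frame of wood_spindle between 0.026 and 0.034 m and distance of each of top_a, top_b, saucer from where it was at the start of the episode below 0.02 m and angle between each of top_a, top_b, saucer's own z axis and vertical below 0.2 rad); the robot touches nothing.
It fails at once if a part is dropped down its spindle (falls at over 0.6 m/s) ((horizontal distance between black_disc and steel_spindle below 0.015 m and z of black_disc in the frame of steel_spindle below 0.066 m and linear speed of black_disc above 0.6 m/s) or (horizontal distance between brass_band and steel_spindle below 0.015 m and z of brass_band in the frame of steel_spindle below 0.066 m and linear speed of brass_band above 0.6 m/s) or (horizontal distance between mahogany_disc and steel_spindle below 0.015 m and z of mahogany_disc in the frame of steel_spindle below 0.066 m and linear speed of mahogany_disc above 0.6 m/s) or (horizontal distance between pink_disc and wood_spindle below 0.015 m and z of pink_disc in the frame of wood_spindle below 0.066 m and linear speed of pink_disc above 0.6 m/s) or (horizontal distance between turquoise_ring and wood_spindle below 0.015 m and z of turquoise_ring in the frame of wood_spindle below 0.066 m and linear speed of turquoise_ring above 0.6 m/s)).
It fails at once if top_a is shifted by more than 20 mm or tipped (distance of top_a from where it was at the start of the episode above 0.02 m or angle between top_a's own z axis and vertical above 0.3 rad).
It fails at once if top_b is shifted by more than 20 mm or tipped (distance of top_b from where it was at the start of the episode above 0.02 m or angle between top_b's own z axis and vertical above 0.3 rad).
It fails at once if saucer is shifted by more than 20 mm or tipped (distance of saucer from where it was at the start of the episode above 0.02 m or angle between saucer's own z axis and vertical above 0.3 rad).
It also fails if it takes over 112 s, if anything falls off the work surface, if the arm or the gripper's body presses on something with over 40 N, if the wrist force passes 120 N, or if a joint passes its speed limit or range.

## Robot

A 6-joint arm with a two-finger parallel gripper is mounted at the origin on the work surface. World frame = base frame: x ahead of the robot, y to its left, z up, the work surface at z = 0. Lengths are in m, angles in rad, forces in N, time in s.
With the tool pointing down it reaches from about 0.25 to 0.775 m from the base axis. Payload 4 kg.
Tool frame: the origin (TCP) lies midway between the tips of the shut fingers; the grasp point (between the pads) lies 19 mm behind it; z points along the fingers, x is the direction in which the jaws open and shut, and the axes are right-handed (so a half turn about z gives the same grasp; the last joint's range is limited). The gripper opens to 94 mm and grips with 3 to 60 N. Pads are 16 mm wide; open, the fingers measure 119 mm over their backs; the gripper's body (75 mm by 177 mm) begins 78 mm behind the grasp point.
Start: joints at [-1.343, 0.087, 1.371, -0, 1.684, -0.103], TCP at [0.179, -0.52, 0.206] pointing down, gripper open.
Joint ranges: [-3.1, 3.1], [-0.76, 2.03], [0.27, 2.55], [-1.08, 4.22], [0.17, 2.65], [-2.57, 2.57]. Speed limits (rad/s): [2.79, 2.79, 3.14, 3.14, 3.14, 3.14].

## Interface

Orientations are given as [roll, pitch, yaw] about the fixed x, y, z axes, in that order (R = Rz(yaw) Ry(pitch) Rx(roll)).
In Python, from bench import * gives the robot as it stands.
- The arm moves only by the tool send_rows, never from a script. Its argument "rows" is one flat list of numbers, 7 for each row, row after row: the shift along the world's x, y, z in mm, then the turn, a rotation vector about the world's x, y, z in degrees, then the opening, from 0 (shut) to 1 (fully open). A call has exactly 8 rows; each row shifts and turns the commanded pose from where the row before left it; what a row does not reach is not made up. A row lasts 1/8 s, in which the tool goes at most 62.5 mm and 10.7 degrees, less where a joint would pass 70% of its speed; a pose out of reach is approached as far as the arm can. A call is refused whole if a number of a shift passes 62.5 or a number of a turn 10.7, either way. A call with a gripper value outside its range is refused whole. The fingers move at their own pace and stop on an object; the grip force is fixed at half the most. Time passes only in rows, so rows that do not move let the fingers close, or fill a call up. It gives the time, the measured TCP pose, the force and the opening at its end, in the units of the state.
- get_obs(): the state, without advancing time (a new reading comes with each control period).
- snapshot(name): name is "side" or "top"; returns a dict with "color" (480x640x3 uint8, red, green, blue), "intrinsics" (3x3 intrinsics, pixels), "rvec" (rotation vector, rad) and "tvec" (3), from world to camera coordinates, as OpenCV has them. Camera axes: x right, y down, z forward; pixel columns grow to the right and rows downward; lengths in m; the calibration is good to about 2 mm. A picture is of the moment at which its call begins. There is no depth.
- close_job(): hands the job in, once; it reports no verdict.
The state is a dict: "time": time; "joint_positions": joint angles; "qvel": joint speeds; "joint_torque": joint torques, N m; "tool_pos": TCP position; "ee_rot": TCP orientation; "wrist_force": force on the tool from outside, world axes, zero at the start; "wrist_torque": the same for the moment, N m; "width": finger opening in m.
Only numpy, scipy, OpenCV 4.12 (cv2) and the standard library are available. Lean on these libraries where they do the work, as an engineer would, in place of code of your own. Each camera call takes 0.05 s, during which the arm holds its last target.

## Working session

There is one attempt and no reset: what is moved stays moved. The work goes in short steps, Python scripts to look and compute and a tool call to move; the robot and the scene stay as the last step left them, time stands still between calls to the robot, and variables do not carry over. Pictures are saved under pics/ and viewed, and the job is handed in when it is done.

Besides the shell and the picture viewer there is one more tool, called after "Request:" as name(argument=value, ...) on one line, values as JSON. send_rows: Moves the arm, as the interface text tells. Its arguments: {"type":"object","properties":{"rows":{"type":"array","items":{"type":"number"}}},"required":["rows"]}

```bash
mkdir -p pics; ls; python3 - <<'E'
from bench import *
import cv2
print(get_obs())
for n in("top","side"):
    s=snapshot(n); cv2.imwrite(f"pics/{n}0.png",s["color"][:,:,::-1]); print(n,s["intrinsics"],s["rvec"],s["tvec"])
E
```

```text
pics
{'time': 0.0, 'joint_positions': array([-1.34310338e+00,  8.79476723e-02,  1.37222228e+00,  9.09323007e-06,
        1.68359119e+00, -1.03128312e-01]), 'qvel': array([ 2.53423935e-04, -7.79138378e-04,  9.16752093e-04,  8.98794940e-05,
       -2.05461310e-04,  1.98981197e-04]), 'joint_torque': array([-2.35083762e-04, -3.40183675e+01, -3.02428687e+01,  7.17665185e-02,
        3.31965520e-02, -1.86435614e-04]), 'tool_pos': array([ 0.17851291, -0.51965605,  0.2043244 ]), 'ee_rot': array([-3.14136043e+00,  2.15603675e-03, -1.23997380e+00]), 'wrist_force': array([-0.31940705, -0.06550665, -0.15249302]), 'wrist_torque': array([-0.00098939, -0.01063409,  0.02576364]), 'width': 0.09382358000101425}
top [[596.18001344   0.         321.25474236]
 [  0.         596.18001344 240.13478323]
 [  0.           0.           1.        ]] [ 2.21168623 -1.96215182  0.2396652 ] [-0.08841218  0.54303686  1.26350387]
side [[577.88557508   0.         326.31871473]
 [  0.         577.88557508 243.06104441]
 [  0.           0.           1.        ]] [ 0.90817983 -2.37356654  1.23350342] [0.37787239 0.24172632 0.78886447]
```

View pics/top0.png

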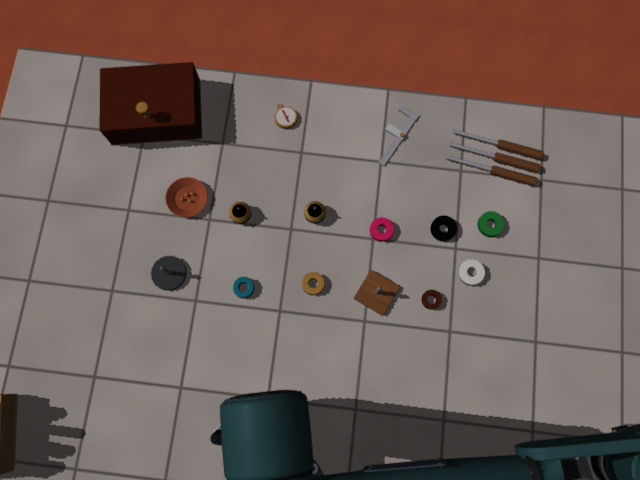

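View pics/side0.png

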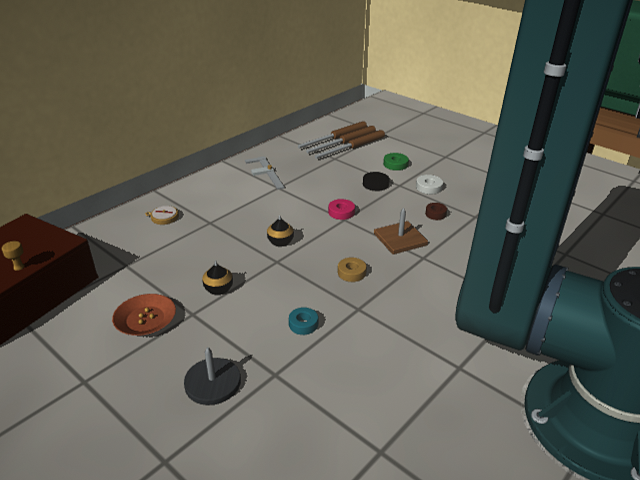

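The top view shows black (444,228), with look-alikes green (491,223) and white (472,272), plus black-and-brass tops at (240,212) and (315,212). The parts are pink (382,229), brass (314,284), turquoise (244,287) and mahogany (431,299). The steel foot is at (169,272) and the wooden foot at (378,292). For black I choose (444,228). Next I'll measure them and make a crop.

```bash
cat > h.py <<'E'
from bench import *
import cv2, numpy as np
def ray(s,uv,z):
    R=cv2.Rodrigues(np.array(s["rvec"]))[0]; t=np.array(s["tvec"]).ravel()
    d=R.T@np.linalg.inv(s["intrinsics"])@np.array([uv[0],uv[1],1.]); c=-R.T@t
    return c+d*(z-c[2])/d[2]
def proj(s,p):
    return cv2.projectPoints(np.array(p,float).reshape(-1,3),np.array(s["rvec"]),np.array(s["tvec"]),s["intrinsics"],None)[0].reshape(-1,2)
def rng(name,hsv):
    h,S,v=[hsv[...,i].astype(int) for i in range(3)]
    return {"pink":((h>160)&(h<178)&(S>150)&(v>100)),"turq":((h>85)&(h<105)&(S>120)&(v>60)),
     "brass":((h>12)&(h<28)&(S>110)&(v>110)),"black":(v<50),"mahog":(((h<10)|(h>172))&(S>110)&(v<130)&(v>25)),
     "steel":((v<85)&(S<60)),"wood":((h>3)&(h<18)&(S>90)&(v>60))}[name]
def blob(s,name,uv,r=30):
    hsv=cv2.cvtColor(s["color"],cv2.COLOR_RGB2HSV); m=rng(name,hsv).astype(np.uint8)
    k=np.zeros_like(m); cv2.circle(k,(int(uv[0]),int(uv[1])),r,1,-1); m*=k
    c,_=cv2.findContours(m,cv2.RETR_EXTERNAL,cv2.CHAIN_APPROX_NONE)
    return max(c,key=cv2.contourArea)
def wpts(s,c,z): return np.array([ray(s,p[0],z)[:2] for p in c])
E
python3 - <<'E'
from h import *
s=snapshot("top"); d=snapshot("side")
print("cam",ray(s,(320,240),0))
for n,uv,D in (("pink",(382,229),56),("black",(444,228),60),("mahog",(431,299),44),("brass",(314,284),52),("turq",(244,287),48),("steel",(169,272),80),("wood",(378,292),78)):
    z=.012 if n in("steel","wood") else .018
    c=blob(s,n,uv,20 if n not in("steel","wood") else 32); w=wpts(s,c,z).astype(np.float32)
    cc,r=cv2.minEnclosingCircle(w*1000); rect=cv2.minAreaRect(w*1000)
    print(n,"circ",np.round(cc,1),"diam",round(2*r,1),D,"rect",np.round(rect[0],1),np.round(rect[1],1),rect[2])
    p=np.array([[cc[0]/1000,cc[1]/1000,z]]); print("   side px",proj(d,p).round(1))
for n,uv in(("saucer",(187,197)),("topa",(240,212)),("topb",(315,212)),("white",(472,272)),("green",(491,223))): print(n,ray(s,uv,.018 if n!="topa" and n!="topb" else .03).round(3))
crop=cv2.resize(s["color"][180:330,350:510,::-1],None,fx=5,fy=4)[:600]; cv2.imwrite("pics/c1.png",cv2.resize(s["color"][190:330,340:520,::-1],None,fx=4,fy=4))
cv2.imwrite("pics/c2.png",cv2.resize(s["color"][170:310,140:340,::-1],None,fx=4,fy=4))
cv2.imwrite("pics/c3.png",cv2.resize(d["color"][190:420,160:460,::-1],None,fx=2.6,fy=2.6))
E
```

```text
cam [ 0.56543769 -0.01852001  0.        ]
pink circ [ 604.3 -157.7] diam 57.3 56 rect [ 605.6 -157.5] [50.4 53.8] 6.872851848602295
   side px [[340.9 206.2]]
black circ [ 621.6 -305.2] diam 69.3 60 rect [ 623.4 -302.3] [62.4 60.8] 89.78813934326172
   side px [[377.5 178.1]]
mahog circ [ 455.  -284.2] diam 43.6 44 rect [ 455.1 -284.2] [41.3 40.7] 4.527585983276367
   side px [[435.3 208.3]]
brass circ [460.1 -14.3] diam 50.0 52 rect [460.5 -13.9] [48.2 47.7] 6.850340843200684
   side px [[350.4 266.1]]
turq circ [431.7 141.6] diam 46.7 48 rect [432.  141.8] [44.2 44.5] 52.88243865966797
   side px [[301.9 317.5]]
steel circ [442.4 299.5] diam 114.0 80 rect [440.9 306.4] [101.6  83.9] 52.76799392700195
   side px [[221.2 372.4]]
wood circ [ 457.2 -161. ] diam 106.6 78 rect [ 457.7 -160.8] [77.3 78.6] 65.54814147949219
   side px [[399.4 235.2]]
saucer [0.627 0.304 0.018]
topa [0.602 0.172 0.03 ]
topb [0.623 0.    0.03 ]
white [ 0.528 -0.372  0.018]
green [ 0.649 -0.41   0.018]
```

```bash
sleep 0
```

```text
(no output)
```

View pics/c1.png

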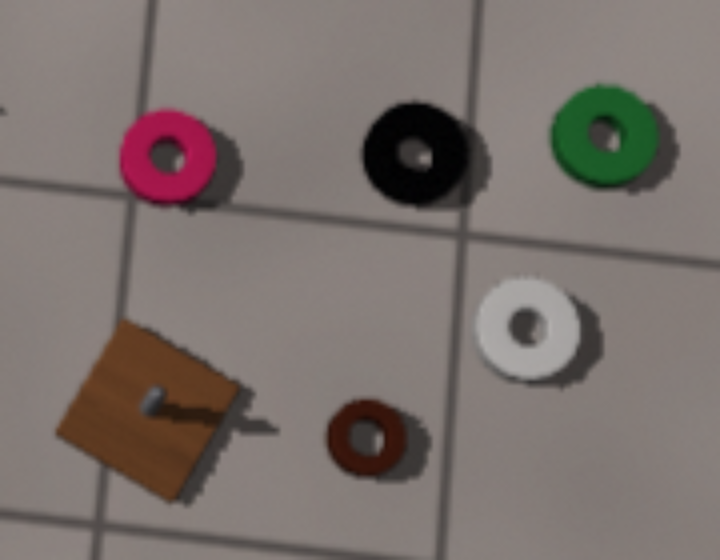

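View pics/c2.png

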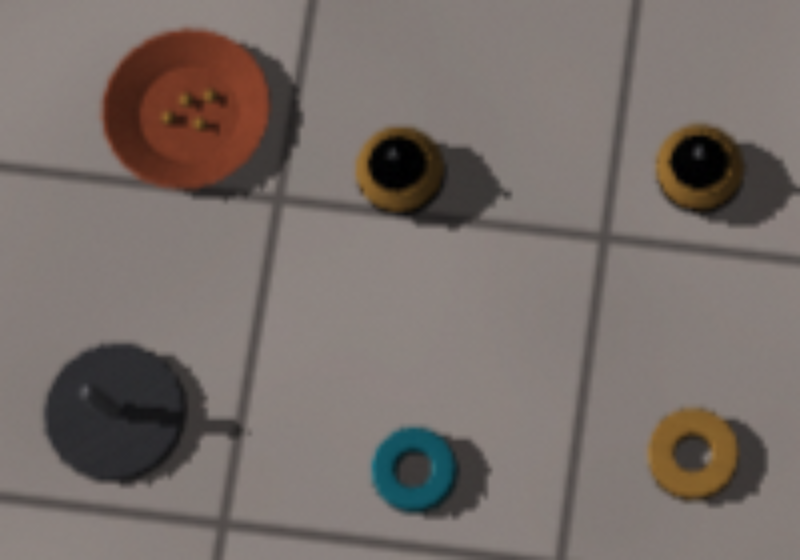

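View pics/c3.png

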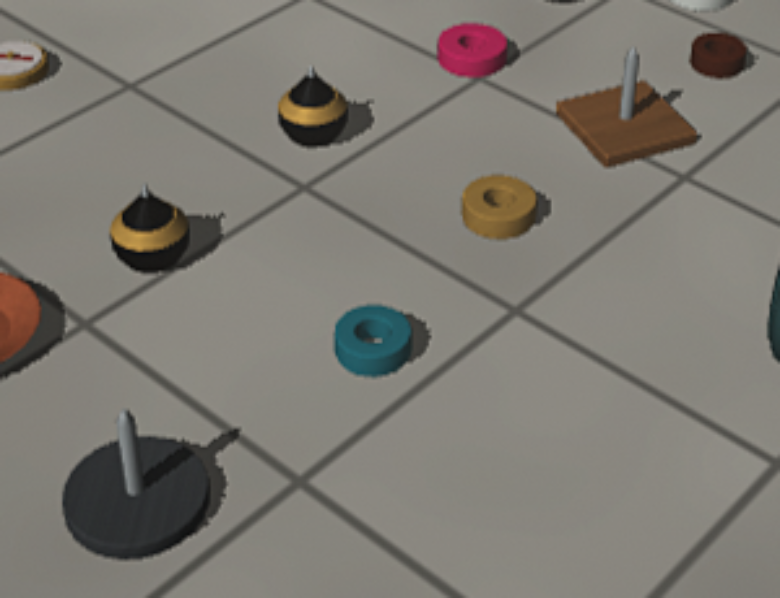

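```bash
python3 - <<'E'
from h import *
s=snapshot("top"); d=snapshot("side")
for S,nm in((s,"top"),(d,"side")):
    R=cv2.Rodrigues(np.array(S["rvec"]))[0]; print(nm,"cam pos",(-R.T@np.array(S["tvec"]).ravel()).round(3))
hsv=cv2.cvtColor(s["color"],cv2.COLOR_RGB2HSV)
print(hsv[228,428:462].tolist()); print(hsv[285,155:190].tolist())
def P(S): 
    R=cv2.Rodrigues(np.array(S["rvec"]))[0]; return S["intrinsics"]@np.c_[R,np.array(S["tvec"]).reshape(3,1)]
for n,a,b in(("steel tip",(161.2,267.5),(208,348.5)),("wood tip",(378.2,288),(403,209))):
    X=cv2.triangulatePoints(P(s),P(d),np.array(a,float).reshape(2,1),np.array(b,float).reshape(2,1)); X=(X[:3]/X[3]).ravel()
    print(n,X.round(4),ray(s,a,.072).round(4),ray(d,b,.072).round(4))
for n,uv,r in (("pink",(382,229),20),("black",(444,228),20),("mahog",(431,299),20),("brass",(314,284),20),("turq",(244,287),20),("wood",(378,292),32)):
    z=.006 if n=="wood" else .009
    c=blob(s,n,uv,r); w=wpts(s,c,z).astype(np.float32)*1000
    print(n,np.round(w.min(0)/2+w.max(0)/2,1),np.ptp(w,0).round(1),np.round(cv2.minAreaRect(w)[0],1), "ell",np.round(cv2.fitEllipse(w)[0],1))
for n,uv,r in (("pink",(341,209),25),("mahog",(436,211),18),("brass",(351,269),25),("turq",(303,320),25)):
    c=blob(d,n,uv,r); w=wpts(d,c,.009).astype(np.float32)*1000
    print("side",n,np.round(cv2.minAreaRect(w)[0],1),"ell",np.round(cv2.fitEllipse(w)[0],1))
E
```

```text
top cam pos [ 0.238 -0.055  1.356]
side cam pos [-0.045  0.633  0.649]
[[10, 24, 129], [9, 21, 121], [9, 23, 78], [105, 128, 4], [135, 85, 6], [60, 64, 4], [120, 64, 4], [120, 85, 3], [150, 64, 4], [120, 128, 2], [120, 85, 3], [0, 20, 26], [0, 21, 61], [10, 26, 60], [10, 26, 60], [5, 25, 62], [13, 25, 70], [8, 22, 94], [7, 23, 100], [10, 24, 96], [75, 102, 5], [100, 191, 4], [90, 85, 3], [150, 170, 3], [120, 64, 4], [0, 0, 4], [120, 64, 4], [105, 102, 5], [150, 21, 12], [10, 23, 33], [8, 19, 53], [9, 27, 65], [12, 21, 62], [9, 22, 80]]
[[4, 19, 96], [165, 15, 68], [135, 9, 56], [130, 16, 48], [130, 16, 47], [130, 16, 48], [113, 21, 49], [120, 16, 48], [120, 16, 48], [120, 22, 47], [113, 22, 46], [113, 22, 46], [130, 17, 46], [128, 21, 48], [120, 11, 46], [110, 16, 47], [130, 17, 46], [128, 22, 47], [130, 17, 46], [120, 11, 47], [120, 22, 47], [120, 16, 47], [120, 17, 45], [120, 21, 36], [140, 33, 23], [0, 9, 28], [0, 16, 48], [6, 21, 60], [12, 22, 59], [6, 22, 59], [15, 23, 68], [10, 25, 92], [9, 25, 104], [10, 23, 132], [9, 19, 131]]
steel tip [0.4436 0.3163 0.073 ] [0.4449 0.3174 0.072 ] [0.4431 0.3151 0.072 ]
wood tip [ 0.4553 -0.1592  0.0738] [ 0.4565 -0.159   0.072 ] [ 0.4559 -0.162   0.072 ]
pink [ 607.9 -158.3] [52.8 54.3] [ 608.  -158.2] ell [ 607.8 -158. ]
black [ 626. -304.] [61.2 62.8] [ 626.  -303.9] ell [ 625.6 -304.6]
mahog [ 456.6 -286.6] [42.4 43.6] [ 456.5 -285.7] ell [ 456.5 -286.2]
brass [462.  -13.8] [49.6 48.8] [462.  -13.6] ell [461.8 -13.8]
turq [432.8 143. ] [46.7 45.6] [433.9 142.7] ell [433.5 143.1]
wood [ 458.4 -161.4] [98.1 99.8] [ 458.7 -161.1] ell [ 457.7 -159.5]
side pink [ 609.1 -161.3] ell [ 608.9 -162.3]
side mahog [ 455.7 -290.1] ell [ 457.5 -290. ]
side brass [460.6 -18.9] ell [463.9 -19. ]
side turq [432.2 139.1] ell [434.2 138.1]
```

Request:
send_rows(rows=[25,20,0,0,0,0,1,45,38,0,0,0,0,1,45,38,0,0,0,0,1,45,38,0,0,0,0,1,45,38,0,0,0,0,1,45,38,0,0,0,0,1,45,38,0,0,0,0,1,45,38,0,0,0,0,1])

```text
time: 1.3
tool_pos: [0.5199, -0.2327, 0.2056]
ee_rot: [-3.141, -0.001, -1.24]
wrist_force: [1.1, -0.9, 1.3]
width: 0.0937
```

Request:
send_rows(rows=[25,22,0,0,0,0,0.85,25,22,-10,0,0,0,0.85,20,18,-25,0,0,0,0.85,19,12,-30,0,0,0,0.85,0,0,-35,0,0,0,0.85,0,0,-30,0,0,0,0.85,0,0,-20,0,0,0,0.85,0,0,0,0,0,0,0.85])

```text
time: 2.3
tool_pos: [0.6064, -0.1598, 0.0535]
ee_rot: [3.138, 0.002, -1.24]
wrist_force: [0.4, 0.9, 0.2]
width: 0.08
```

```bash
python3 - <<'E'
from h import *
o=get_obs(); print(o["tool_pos"],o["ee_rot"],o["wrist_force"])
for n in("top","side"):
    s=snapshot(n); u=proj(s,o["tool_pos"])[0]; print(n,u)
    x,y=int(u[0]),int(u[1]); im=s["color"][max(0,y-75):y+75,x-100:x+100,::-1]
    cv2.imwrite(f"pics/p1{n}.png",cv2.resize(im,None,fx=4,fy=4))
E
```

```text
[ 0.60638464 -0.15981589  0.05348877] [ 3.13848540e+00  2.45009894e-03 -1.24015430e+00] [0.41316601 0.93389935 0.2267364 ]
top [384.15255291 224.23055862]
side [341.21581725 190.66613348]
```

View pics/p1side.png

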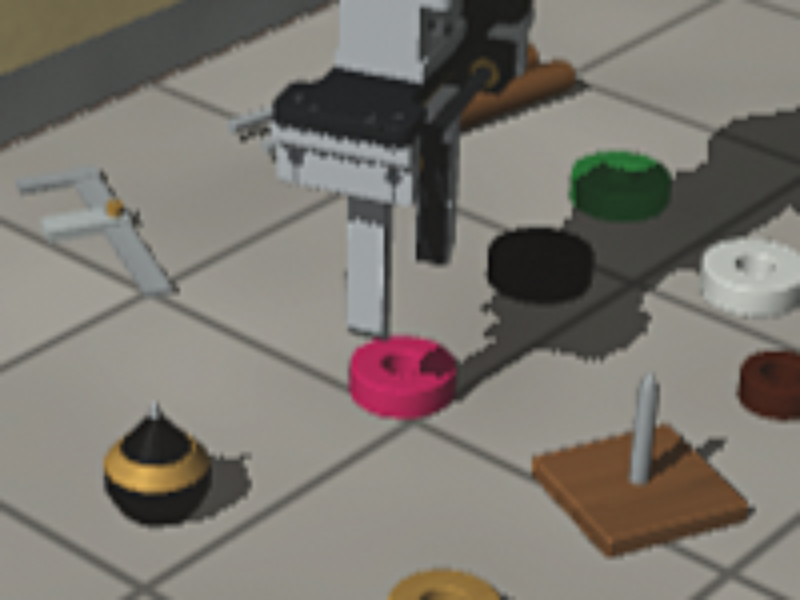

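View pics/p1top.png

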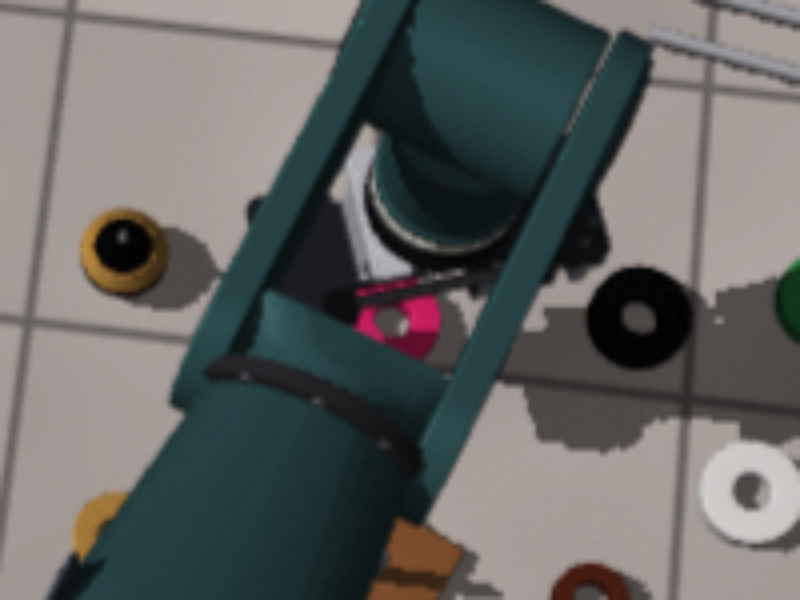

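The open fingers straddle the pink disc (side view ~(341,209)). I'll go down and grip it.

Request:
send_rows(rows=[1,0,-20,0,0,0,0.85,0,0,-18,0,0,0,0.85,0,0,-10,0,0,0,0.85,0,0,-2,0,0,0,0.85,0,0,0,0,0,0,0,0,0,0,0,0,0,0,0,0,0,0,0,0,0,0,0,0,0,0,0,0])

```text
time: 3.4
tool_pos: [0.6092, -0.1603, 0.0063]
ee_rot: [-3.14, -0.001, -1.24]
wrist_force: [0.2, -0.1, 1.4]
width: 0.0556
```

Request:
send_rows(rows=[0,0,10,0,0,0,0,0,0,30,0,0,0,0,0,0,40,0,0,0,0,-15,0,24,0,0,0,0,-35,0,10,0,0,0,0,-40,0,0,0,0,0,0,-40,0,0,0,0,0,0,-22,-1,0,0,0,0,0])

```text
time: 4.4
tool_pos: [0.4549, -0.161, 0.1201]
ee_rot: [-3.141, -0.001, -1.24]
wrist_force: [-0.3, -0.4, 0.2]
width: 0.0557
```

```bash
cat > look.py <<'E'
import sys
from h import *
tag=sys.argv[1]; cx=[float(a) for a in sys.argv[2:5]]
o=get_obs(); print(o["time"],o["tool_pos"].round(4),o["ee_rot"].round(3),o["wrist_force"].round(2),o["width"].round(4))
for n in("top","side"):
    s=snapshot(n); u=proj(s,cx)[0]; print(n,u.round(1))
    x,y=int(u[0]),int(u[1]); x0=max(0,x-80);y0=max(0,y-60); im=s["color"][y0:y+60,x0:x+80,::-1]
    cv2.imwrite(f"pics/{tag}{n}.png",cv2.resize(im,None,fx=5,fy=5)); print("crop origin",x0,y0,"x5")
E
python3 look.py w1 .457 -.161 .07
```

```text
Traceback (most recent call last):
  File "look.py", line 4, in <module>
    o=get_obs(); print(o["time"],o["tool_pos"].round(4),o["ee_rot"].round(3),o["wrist_force"].round(2),o["width"].round(4))
                                                                                                       ^^^^^^^^^^^^^^^^
AttributeError: 'float' object has no attribute 'round'
```

```bash
sed -i 's/o\["width"\].round(4)/round(o["width"],4)/' look.py
python3 look.py w1 .457 -.161 .07
```

```text
4.4 [ 0.4549 -0.161   0.1201] [-3.141e+00 -1.000e-03 -1.240e+00] [-0.29 -0.41  0.24] 0.0557
top [379.1 288. ]
crop origin 299 228 x5
side [402.1 209.9]
crop origin 322 149 x5
```

View pics/w1side.png

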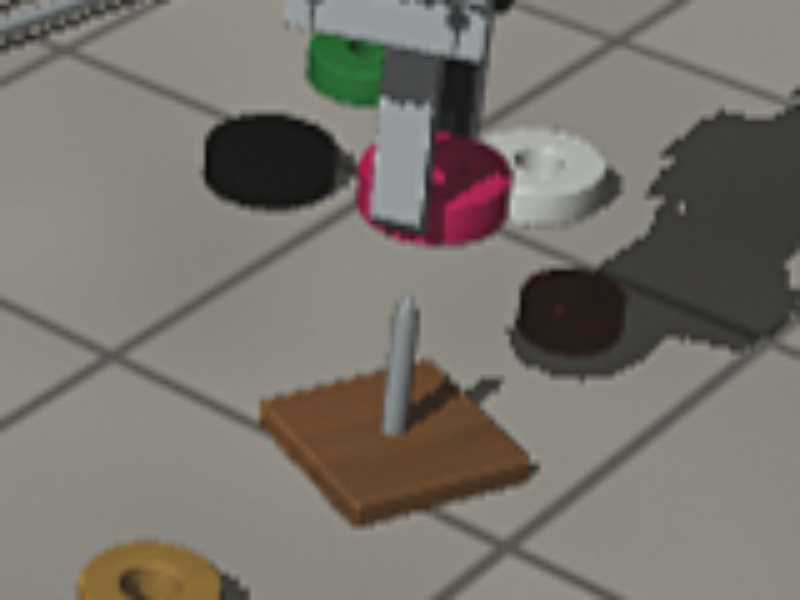

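View pics/w1top.png

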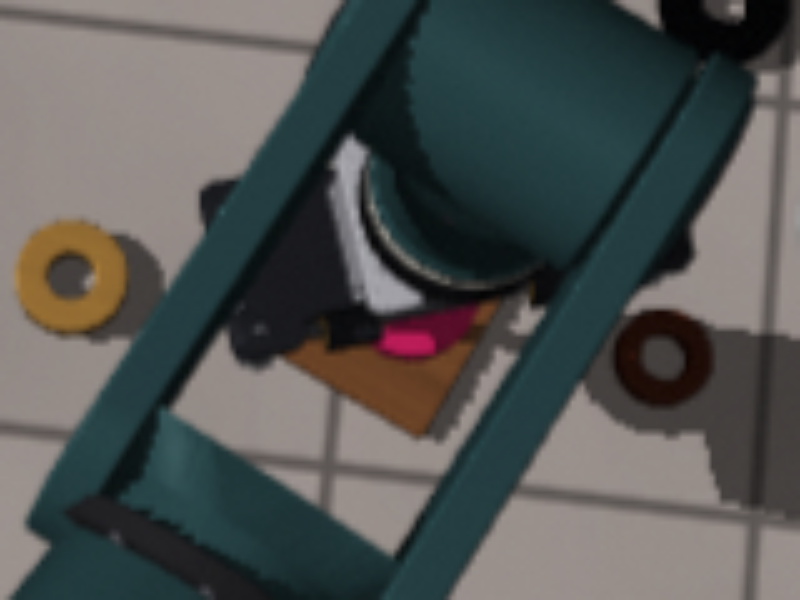

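```bash
cat > held.py <<'E'
# compare lateral (column) limits of held disc in side view with expectation when centred at TCP
import sys
from h import *
name,D,off=sys.argv[1],float(sys.argv[2])/1000,float(sys.argv[3])/1000
d=snapshot("side"); o=get_obs(); t=np.array(o["tool_pos"]); c=np.array([t[0],t[1],t[2]-off+.009])
u=proj(d,c)[0]
m=blob(d,name,u,26).reshape(-1,2); print("seen cols",m[:,0].min(),m[:,0].max(),"rows",m[:,1].min(),m[:,1].max())
a=np.linspace(0,6.283,90); P=np.vstack([np.c_[c[0]+D/2*np.cos(a),c[1]+D/2*np.sin(a),0*a+c[2]+h] for h in(-.009,.009)])
q=proj(d,P); print("exp cols",q[:,0].min().round(1),q[:,0].max().round(1),"rows",q[:,1].min().round(1),q[:,1].max().round(1))
v=(m[:,0].min()+m[:,0].max())/2,(m[:,1].min()+m[:,1].max())/2
e=(q[:,0].min()+q[:,0].max())/2,(q[:,1].min()+q[:,1].max())/2
dw=(ray(d,v,c[2])-ray(d,e,c[2]))*1000
w=o["ee_rot"][2]; X=np.array([np.cos(w),np.sin(w)]); Y=np.array([-np.sin(w),np.cos(w)])
print("disc offset from TCP world mm",dw[:2].round(1),"jaw",(dw[:2]@X).round(1),"cross",(dw[:2]@Y).round(1),"crossdir",Y.round(2))
E
python3 held.py pink 56 6.3
python3 - <<'E'
from h import *
d=snapshot("side"); print("tip",ray(d,(403,208.4),.072).round(4))
E
```

```text
seen cols 410 422 rows 183 196
exp cols 389.4 420.9 rows 173.8 197.5
disc offset from TCP world mm [-22.6  -1.9] jaw -5.5 cross -22.0 crossdir [0.95 0.32]
tip [ 0.4572 -0.1638  0.072 ]
```

```bash
python3 - <<'E'
from h import *
d=snapshot("side"); o=get_obs()
hsv=cv2.cvtColor(d["color"],cv2.COLOR_RGB2HSV); h,S,v=[hsv[...,i].astype(int) for i in range(3)]
m=((h>155)&(h<179)&(S>120)&(v>25)); m[:165]=0;m[205:]=0;m[:,:385]=0;m[:,430:]=0
ys,xs=np.nonzero(m); print(xs.min(),xs.max(),ys.min(),ys.max())
for r in range(ys.min(),ys.max()+1): 
    k=xs[ys==r]; print(r,k.min() if len(k) else None,k.max() if len(k) else None,end="; ")
t=o["tool_pos"]; print(t,proj(d,t))
for uv in((409,186.5),):
    print(ray(d,uv,.1227))
E
```

```text
392 421 174 196
174 408 409; 175 407 412; 176 408 414; 177 408 417; 178 393 418; 179 393 419; 180 392 420; 181 392 421; 182 392 421; 183 392 421; 184 392 421; 185 392 421; 186 392 421; 187 392 420; 188 392 420; 189 392 420; 190 392 420; 191 393 420; 192 394 420; 193 396 419; 194 397 417; 195 399 416; 196 403 413; [ 0.45739794 -0.1613339   0.12002132] [[404.44858342 186.68790728]]
[ 0.44910599 -0.16356023  0.1227    ]
```

```bash
cat > held.py <<'E'
import sys
from h import *
# args: name D off h-range via box ; measure held disc centre in side view vs expectation if centred on TCP, plus spindle tip
def huemask(name,hsv):
    h,S,v=[hsv[...,i].astype(int) for i in range(3)]
    return {"pink":(h>155)&(h<179)&(S>120)&(v>25),"turq":(h>82)&(h<105)&(S>110)&(v>20),"brass":(h>10)&(h<30)&(S>100)&(v>30),
    "black":(v<28),"mahog":((h<10)|(h>172))&(S>110)&(v<130)&(v>10)}[name]
def run(name,D,off):
    d=snapshot("side"); o=get_obs(); t=np.array(o["tool_pos"]); c=np.array([t[0],t[1],t[2]-off+.009])
    a=np.linspace(0,6.283,90); P=np.vstack([np.c_[c[0]+D/2*np.cos(a),c[1]+D/2*np.sin(a),0*a+c[2]+h] for h in(-.009,.009)])
    q=proj(d,P); lo,hi=q.min(0),q.max(0)
    m=huemask(name,cv2.cvtColor(d["color"],cv2.COLOR_RGB2HSV)); k=np.zeros_like(m); x0,y0=(lo-6).astype(int); x1,y1=(hi+7).astype(int); k[y0:y1,x0:x1]=1
    m=(m&k).astype(np.uint8); n,l,st,_=cv2.connectedComponentsWithStats(m)
    for i in range(1,n):
        if st[i,4]<8: m[l==i]=0
    ys,xs=np.nonzero(m); s0=np.array([xs.min()-.0,ys.min()]); s1=np.array([xs.max()*1.,ys.max()])
    print(name,"tcp",t.round(4),"seen",s0,s1,"exp",lo.round(1),hi.round(1))
    v=(s0+s1)/2; e=(lo+hi)/2
    dw=(ray(d,v,c[2])-ray(d,e,c[2]))*1000
    w=o["ee_rot"][2]; X=np.array([np.cos(w),np.sin(w)]); Y=np.array([-np.sin(w),np.cos(w)])
    print("disc-TCP world mm",dw[:2].round(1),"jaw",(dw[:2]@X).round(1),"cross",(dw[:2]@Y).round(1),"; apparent disc centre",(c[:2]*1000+dw[:2]).round(1))
run(sys.argv[1],float(sys.argv[2])/1000,float(sys.argv[3])/1000)
E
python3 held.py pink 56 6.3
```

```text
pink tcp [ 0.4575 -0.1613  0.1199] seen [392. 174.] [421. 196.] exp [388.9 173.8] [420.4 197.5]
disc-TCP world mm [-1.1 -4.4] jaw 3.8 cross -2.5 ; apparent disc centre [ 456.4 -165.7]
```

The jaws are centred and the disc's apparent centre is within about 2 mm of the tip, all seen in the same camera. I'll lower it.

Request:
send_rows(rows=[0,0,-15,0,0,0,0,0,0,-18,0,0,0,0,0,0,-15,0,0,0,0,0,0,-12,0,0,0,0,0,0,-12,0,0,0,0,0,0,-12,0,0,0,0,0,0,-10,0,0,0,0,0,0,-4,0,0,0,0])

```text
time: 5.7
tool_pos: [0.4563, -0.161, 0.0207]
ee_rot: [3.141, 0.001, -1.24]
wrist_force: [-0.4, -0.3, 0.0]
width: 0.0557
```

```bash
python3 look.py w2 .457 -.161 .03
```

```text
5.7 [ 0.4563 -0.161   0.0207] [ 3.141e+00  1.000e-03 -1.240e+00] [-0.36 -0.34  0.  ] 0.0557
top [377.3 290.8]
crop origin 297 230 x5
side [400.3 227.5]
crop origin 320 167 x5
```

View pics/w2side.png

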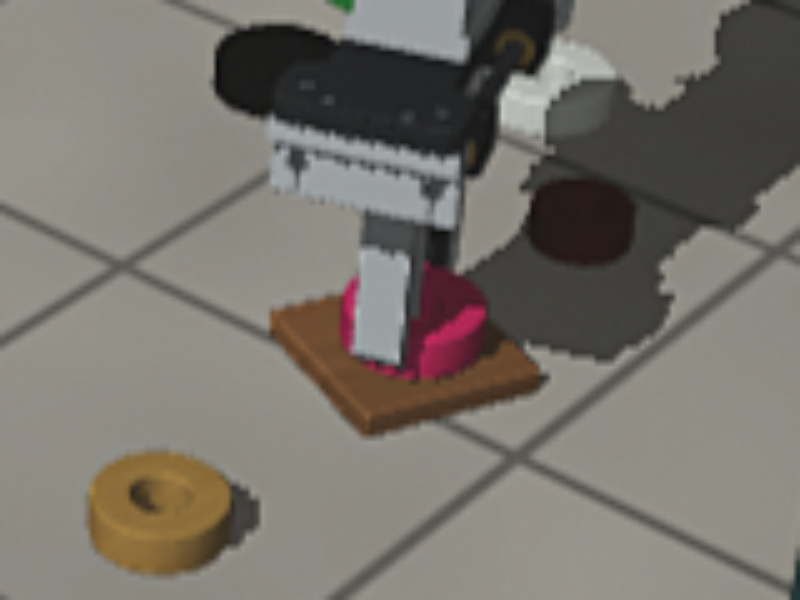

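Pink is down over the post with no side force. I'll seat it, release and rise.

Request:
send_rows(rows=[0,0,-2,0,0,0,0,0,0,-1,0,0,0,0,0,0,0,0,0,0,0.8,0,0,0,0,0,0,0.8,0,0,0,0,0,0,0.8,0,0,20,0,0,0,0.8,0,0,45,0,0,0,0.8,0,0,45,0,0,0,0.8])

```text
time: 6.8
tool_pos: [0.4563, -0.161, 0.1294]
ee_rot: [3.141, 0.001, -1.24]
wrist_force: [0.7, 0.4, 0.8]
width: 0.0752
```

Request:
send_rows(rows=[-4,30,10,0,0,0,0.8,-4,45,0,0,0,0,0.8,-4,45,0,0,0,0,0.8,-3,45,0,0,0,0,0.8,-3,45,0,0,0,0,0.8,-3,45,-10,0,0,0,0.8,-2,30,-30,0,0,0,0.8,0,17,-40,0,0,0,0.8])

```text
time: 7.8
tool_pos: [0.4345, 0.1426, 0.059]
ee_rot: [-3.138, -0.0, -1.238]
wrist_force: [0.2, -0.6, 0.5]
width: 0.0748
```

```bash
python3 look.py t1 .433 .142 .03
```

```text
7.8 [0.4345 0.1426 0.059 ] [-3.138 -0.    -1.238] [ 0.25 -0.64  0.48] 0.0748
top [242.1 285.4]
crop origin 162 225 x5
side [301.  311.6]
crop origin 221 251 x5
```

View pics/t1side.png

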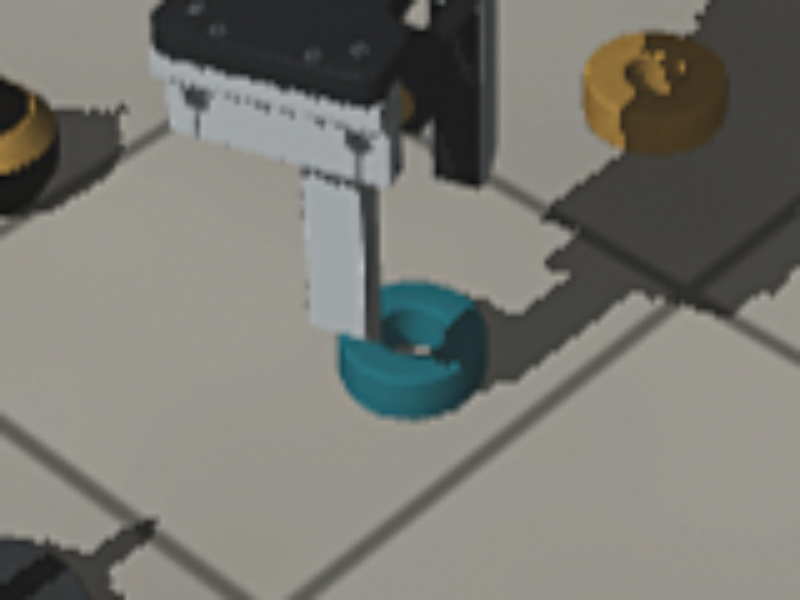

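Request:
send_rows(rows=[0,0,-20,0,0,0,0.8,0,0,-20,0,0,0,0.8,0,0,-11,0,0,0,0.8,0,0,-3,0,0,0,0.8,0,0,0,0,0,0,0,0,0,0,0,0,0,0,0,0,0,0,0,0,0,0,0,0,0,0,0,0])

```text
time: 8.9
tool_pos: [0.4341, 0.1409, 0.0051]
ee_rot: [-3.14, -0.0, -1.24]
wrist_force: [-0.5, -0.4, 2.8]
width: 0.0475
```

Request:
send_rows(rows=[0,0,15,0,0,0,0,0,0,40,0,0,0,0,0,0,45,0,0,0,0,2,-35,25,0,0,0,0,4,-45,0,0,0,0,0,4,-45,0,0,0,0,0,4,-45,0,0,0,0,0,4,-45,0,0,0,0,0])

```text
time: 9.9
tool_pos: [0.4517, -0.0756, 0.1306]
ee_rot: [-3.14, -0.001, -1.24]
wrist_force: [0.1, 0.3, -0.5]
width: 0.0477
```

Request:
send_rows(rows=[3,-40,0,0,0,0,0,2,-32,0,0,0,0,0,0,-14,0,0,0,0,0,0,0,-10,0,0,0,0,0,0,0,0,0,0,0,0,0,0,0,0,0,0,0,0,0,0,0,0,0,0,0,0,0,0,0,0])

```text
time: 10.9
tool_pos: [0.4568, -0.1599, 0.1198]
ee_rot: [-3.141, -0.0, -1.239]
wrist_force: [-0.4, 0.6, -1.0]
width: 0.0472
```

```bash
python3 held.py turq 48 5.1; python3 look.py w3 .457 -.161 .07
```

```text
turq tcp [ 0.4568 -0.16    0.1197] seen [406. 176.] [418. 195.] exp [391.  174.7] [418.2 196.3]
disc-TCP world mm [-10.   -9.4] jaw 5.6 cross -12.5 ; apparent disc centre [ 446.8 -169.3]
10.95 [ 0.4568 -0.16    0.1197] [-3.141 -0.    -1.24 ] [-1.1   0.45 -0.26] 0.0475
top [379.1 288. ]
crop origin 299 228 x5
side [402.1 209.9]
crop origin 322 149 x5
```

View pics/w3side.png

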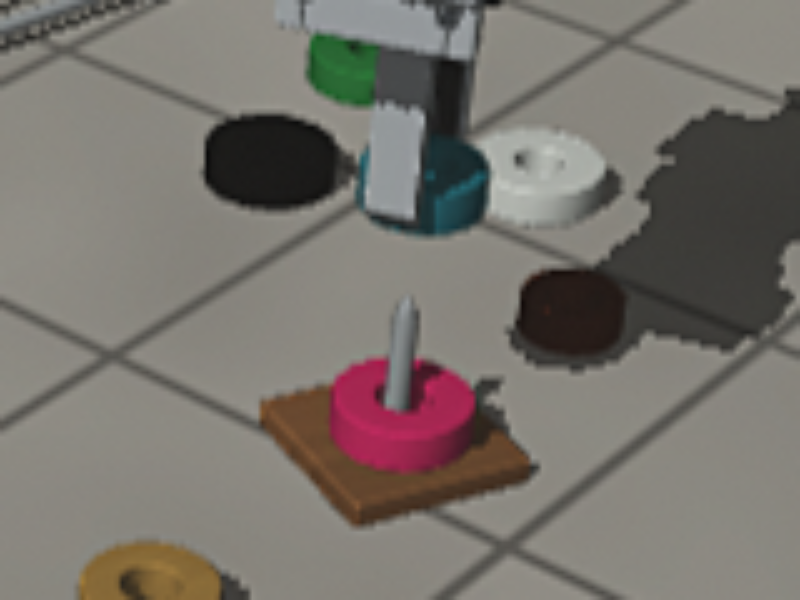

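Pink lies flat with the post inside its bore, and the turquoise ring hangs the same way pink did (centre ~406.7 px). I'll lower it.

Request:
send_rows(rows=[0,-1,-14,0,0,0,0,0,0,-16,0,0,0,0,0,0,-12,0,0,0,0,0,0,-12,0,0,0,0,0,0,-12,0,0,0,0,0,0,-10,0,0,0,0,0,0,-6,0,0,0,0,0,0,0,0,0,0,0])

```text
time: 12.05
tool_pos: [0.4564, -0.1611, 0.0371]
ee_rot: [3.141, 0.0, -1.24]
wrist_force: [-0.0, 0.3, -0.8]
width: 0.0474
```

```bash
python3 look.py w4 .457 -.161 .03
```

```text
12.05 [ 0.4564 -0.1611  0.0371] [ 3.141  0.    -1.24 ] [-0.04  0.3  -0.81] 0.0474
top [377.3 290.8]
crop origin 297 230 x5
side [400.3 227.5]
crop origin 320 167 x5
```

View pics/w4side.png

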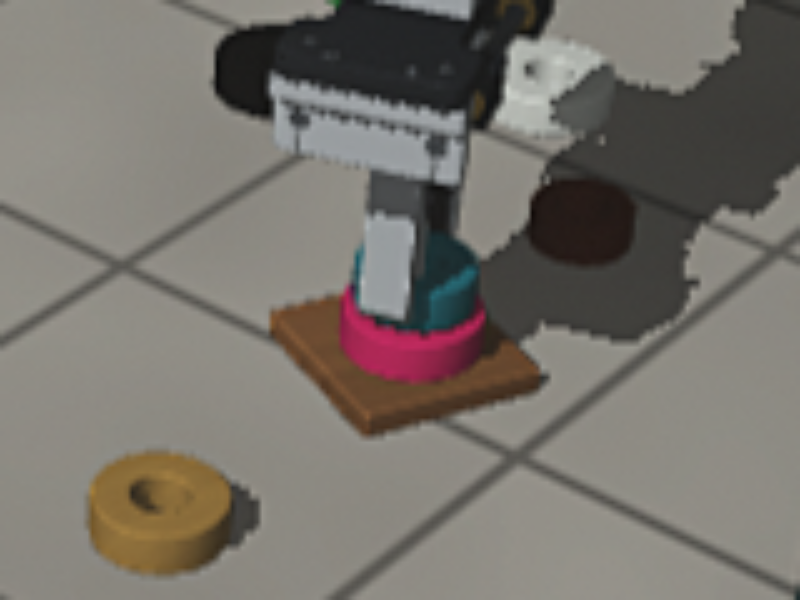

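Request:
send_rows(rows=[0,0,-2,0,0,0,0,0,0,0,0,0,0,0,0,0,0,0,0,0,0.85,0,0,0,0,0,0,0.85,0,0,0,0,0,0,0.85,0,0,20,0,0,0,0.85,0,0,40,0,0,0,0.85,0,0,30,0,0,0,0.85])

```text
time: 13.15
tool_pos: [0.4569, -0.1613, 0.1271]
ee_rot: [-3.141, -0.001, -1.24]
wrist_force: [0.1, -1.0, 0.6]
width: 0.08
```

Request:
send_rows(rows=[25,-21,0,0,0,0,0.9,35,-30,0,0,0,0,0.9,35,-30,0,0,0,0,0.9,35,-30,0,0,0,0,0.9,28,-24,-15,0,0,0,0.9,11,-9,-30,0,0,0,0.9,0,0,-25,0,0,0,0.9,0,0,0,0,0,0,0.9])

```text
time: 14.15
tool_pos: [0.6239, -0.3043, 0.0518]
ee_rot: [3.137, 0.005, -1.24]
wrist_force: [-0.3, -0.4, -0.8]
width: 0.0849
```

```bash
python3 look.py k1 .626 -.305 .02
```

```text
14.15 [ 0.6239 -0.3043  0.0518] [ 3.137  0.005 -1.24 ] [-0.3  -0.42 -0.79] 0.0849
top [445.7 227.1]
crop origin 365 167 x5
side [375.9 176.7]
crop origin 295 116 x5
```

View pics/k1side.png

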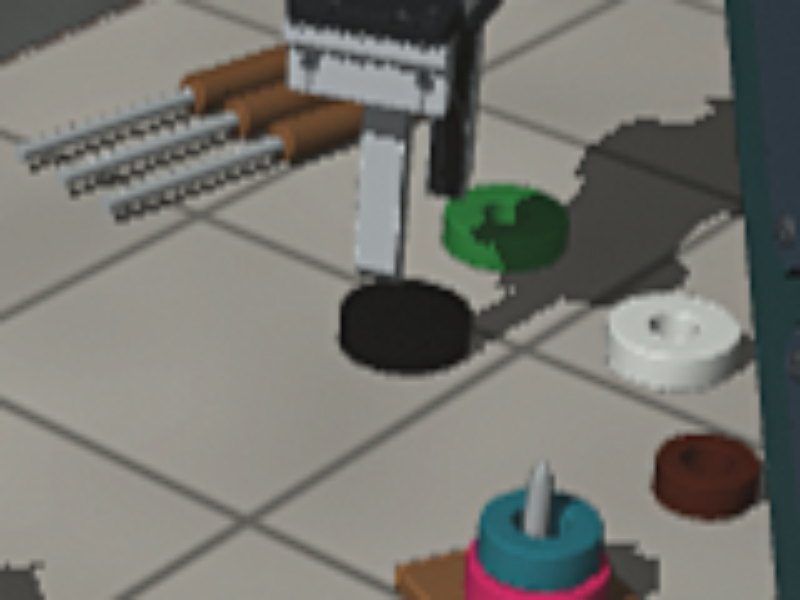

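View pics/k1top.png

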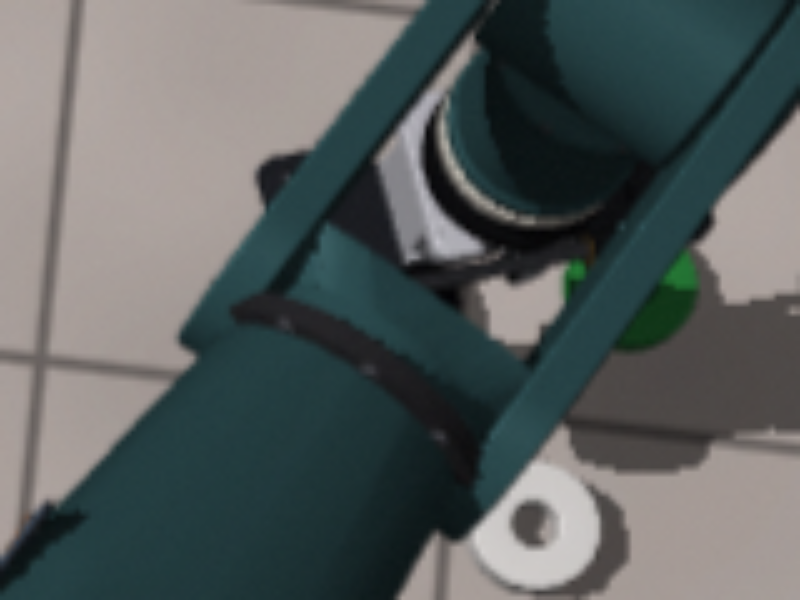

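Request:
send_rows(rows=[0,0,-18,0,0,0,0.9,0,0,-18,0,0,0,0.9,0,0,-9,0,0,0,0.9,0,0,-2,0,0,0,0.9,0,0,0,0,0,0,0,0,0,0,0,0,0,0,0,0,0,0,0,0,0,0,0,0,0,0,0,0])

```text
time: 15.25
tool_pos: [0.626, -0.3053, 0.0093]
ee_rot: [-3.141, -0.001, -1.24]
wrist_force: [-0.3, -0.1, 1.3]
width: 0.0594
```

Request:
send_rows(rows=[0,0,0,0,0,0,0.8,0,0,0,0,0,0,0.8,0,0,-4,0,0,0,0.8,0,0,0,0,0,0,0.8,0,0,0,0,0,0,0,0,0,0,0,0,0,0,0,0,0,0,0,0,0,0,0,0,0,0,0,0])

```text
time: 16.25
tool_pos: [0.6257, -0.3052, 0.0045]
ee_rot: [-3.142, -0.0, -1.24]
wrist_force: [0.1, -0.7, 0.3]
width: 0.0591
```

Request:
send_rows(rows=[0,0,15,0,0,0,0,0,0,45,0,0,0,0,0,0,50,0,0,0,0,-6,20,35,0,0,0,0,-12,41,5,0,0,0,0,-15,50,0,0,0,0,0,-15,50,0,0,0,0,0,-15,50,0,0,0,0,0])

```text
time: 17.25
tool_pos: [0.5622, -0.0927, 0.1559]
ee_rot: [-3.14, -0.001, -1.24]
wrist_force: [1.1, -0.7, -1.4]
width: 0.0595
```

Request:
send_rows(rows=[-15,50,0,0,0,0,0,-15,50,0,0,0,0,0,-15,50,0,0,0,0,0,-15,50,0,0,0,0,0,-15,50,0,0,0,0,0,-15,50,0,0,0,0,0,-14,50,-10,0,0,0,0,-9,30,-20,0,0,0,0])

```text
time: 18.25
tool_pos: [0.4497, 0.2886, 0.1268]
ee_rot: [-3.137, 0.001, -1.238]
wrist_force: [0.2, -0.9, -1.1]
width: 0.0593
```

Request:
send_rows(rows=[-4,18,-5,0,0,0,0,-2,10,0,0,0,0,0,0,2,0,0,0,0,0,0,0,0,0,0,0,0,0,0,0,0,0,0,0,0,0,0,0,0,0,0,0,0,0,0,0,0,0,0,0,0,0,0,0,0])

```text
time: 19.25
tool_pos: [0.4437, 0.3157, 0.1195]
ee_rot: [3.142, -0.0, -1.24]
wrist_force: [-0.4, 0.1, -0.1]
width: 0.0593
```

```bash
python3 held.py black 60 4.5; python3 look.py s1 .444 .316 .07
```

```text
black tcp [0.4436 0.3157 0.1195] seen [192. 294.] [225. 339.] exp [178.9 300.3] [226.8 341.8]
disc-TCP world mm [  1.4 -10.5] jaw 10.4 cross -2.1 ; apparent disc centre [445.  305.2]
19.3 [0.4436 0.3157 0.1195] [ 3.142 -0.    -1.24 ] [ 0.25  0.12 -1.19] 0.059
top [162.  268.1]
crop origin 82 208 x5
side [207.2 349.6]
crop origin 127 289 x5
```

View pics/s1side.png

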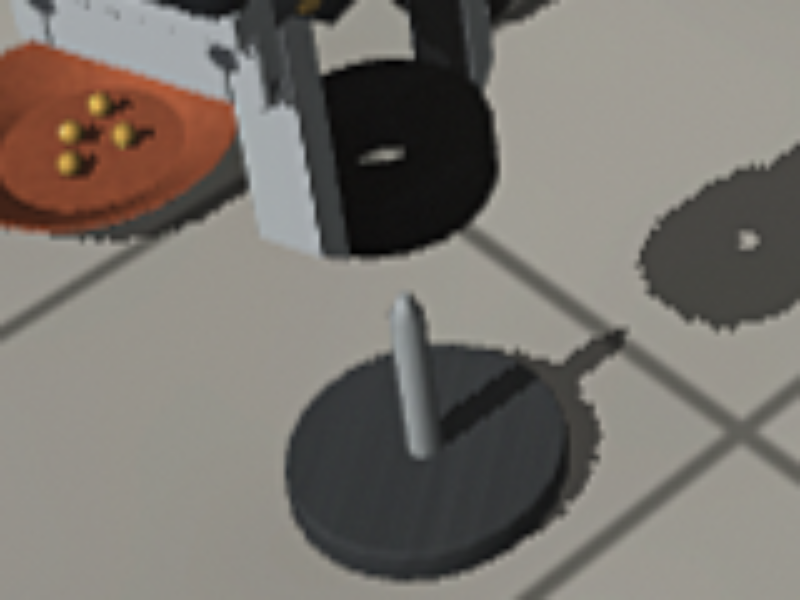

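View pics/s1top.png

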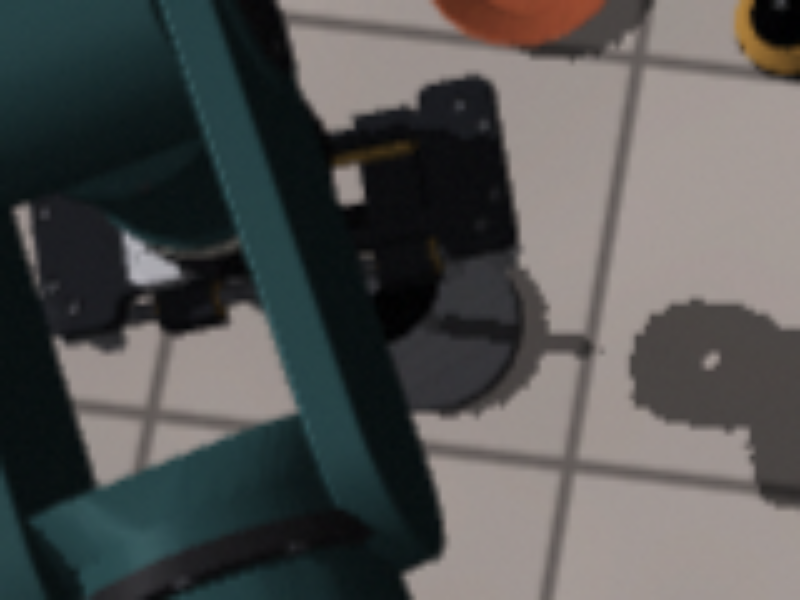

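The black disc's right edge (226 px) and bottom (341 px) match a disc centred on the TCP, and the tip sits at (207.6,347.6). I'll lower it.

Request:
send_rows(rows=[0,0,-15,0,0,0,0,0,0,-18,0,0,0,0,0,0,-15,0,0,0,0,0,0,-13,0,0,0,0,0,0,-13,0,0,0,0,0,0,-13,0,0,0,0,0,0,-10,0,0,0,0,0,0,-3,0,0,0,0])

```text
time: 20.4
tool_pos: [0.4432, 0.3156, 0.0186]
ee_rot: [3.14, -0.0, -1.24]
wrist_force: [0.2, 0.1, -0.9]
width: 0.0598
```

```bash
python3 look.py s2 .444 .316 .03
```

```text
20.4 [0.4432 0.3156 0.0186] [ 3.14 -0.   -1.24] [ 0.21  0.1  -0.85] 0.0598
top [166.5 271.5]
crop origin 86 211 x5
side [210.3 369.7]
crop origin 130 309 x5
```

View pics/s2side.png

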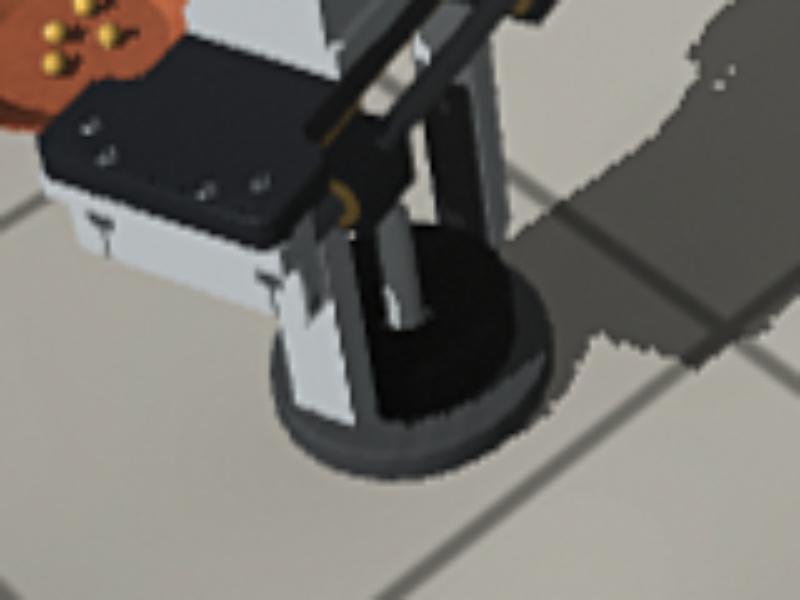

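Request:
send_rows(rows=[0,0,-2,0,0,0,0,0,0,0,0,0,0,0,0,0,0,0,0,0,0.85,0,0,0,0,0,0,0.85,0,0,0,0,0,0,0.85,0,0,20,0,0,0,0.85,0,0,45,0,0,0,0.85,0,0,45,0,0,0,0.85])

```text
time: 21.5
tool_pos: [0.4433, 0.3156, 0.1283]
ee_rot: [3.141, -0.0, -1.24]
wrist_force: [-0.2, 0.4, 0.4]
width: 0.0795
```

Request:
send_rows(rows=[2,-30,10,0,0,0,0.85,2,-45,0,0,0,0,0.85,3,-50,0,0,0,0,0.85,3,-50,0,0,0,0,0.85,3,-50,0,0,0,0,0.85,3,-50,-10,0,0,0,0.85,2,-38,-35,0,0,0,0.85,1,-18,-35,0,0,0,0.85])

```text
time: 22.5
tool_pos: [0.4631, -0.0173, 0.0573]
ee_rot: [-3.14, -0.001, -1.242]
wrist_force: [0.0, 0.4, 0.2]
width: 0.0796
```

```bash
python3 look.py b1 .462 -.016 .02
```

```text
22.5 [ 0.4631 -0.0173  0.0573] [-3.140e+00 -1.000e-03 -1.242e+00] [0.03 0.44 0.18] 0.0796
top [313.5 281.8]
crop origin 233 221 x5
side [350.2 264.3]
crop origin 270 204 x5
```

View pics/b1side.png

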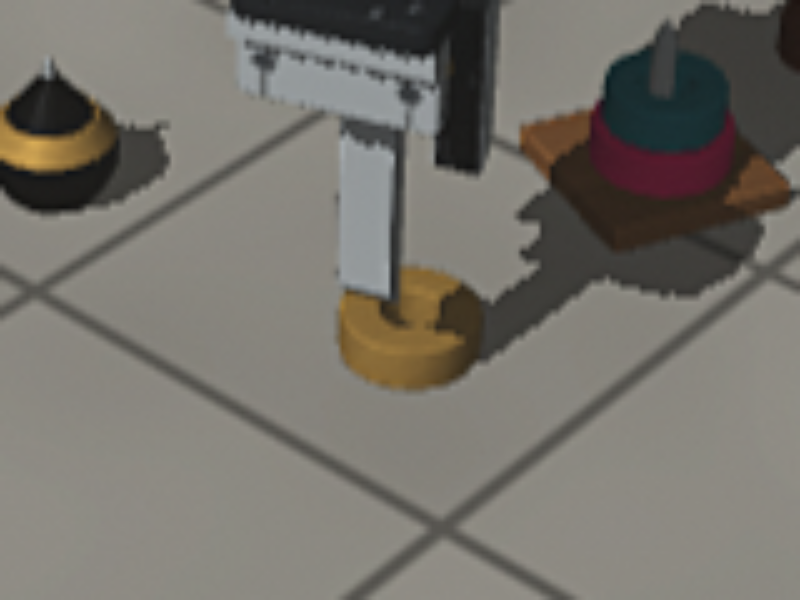

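Request:
send_rows(rows=[0,1,-20,0,0,0,0.85,0,0,-19,0,0,0,0.85,0,0,-11,0,0,0,0.85,0,0,-3,0,0,0,0.85,0,0,0,0,0,0,0,0,0,0,0,0,0,0,0,0,0,0,0,0,0,0,0,0,0,0,0,0])

```text
time: 23.6
tool_pos: [0.4631, -0.0144, 0.0051]
ee_rot: [-3.141, -0.001, -1.24]
wrist_force: [0.2, -0.7, 1.8]
width: 0.0505
```

Request:
send_rows(rows=[0,0,15,0,0,0,0,0,0,40,0,0,0,0,0,0,45,0,0,0,0,-1,25,30,0,0,0,0,-3,45,0,0,0,0,0,-3,50,0,0,0,0,0,-3,50,0,0,0,0,0,-3,50,0,0,0,0,0])

```text
time: 24.6
tool_pos: [0.4491, 0.2073, 0.1351]
ee_rot: [-3.141, -0.0, -1.24]
wrist_force: [-0.5, -0.1, -2.5]
width: 0.0505
```

Request:
send_rows(rows=[-2,45,0,0,0,0,0,-3,40,0,0,0,0,0,-1,22,-8,0,0,0,0,0,3,-7,0,0,0,0,0,0,0,0,0,0,0,0,0,0,0,0,0,0,0,0,0,0,0,0,0,0,0,0,0,0,0,0])

```text
time: 25.6
tool_pos: [0.444, 0.3153, 0.1199]
ee_rot: [-3.141, -0.0, -1.241]
wrist_force: [0.7, 0.4, -2.1]
width: 0.0503
```

```bash
python3 held.py brass 52 5.1; python3 look.py s3 .444 .316 .07
```

```text
brass tcp [0.4439 0.3155 0.1199] seen [194. 303.] [225. 338.] exp [182.1 302.2] [223.8 339.5]
disc-TCP world mm [-5.8 -6.2] jaw 3.9 cross -7.5 ; apparent disc centre [438.1 309.3]
25.65 [0.4439 0.3155 0.1199] [-3.141  0.    -1.241] [-0.29 -0.69 -1.89] 0.0506
top [162.  268.1]
crop origin 82 208 x5
side [207.2 349.6]
crop origin 127 289 x5
```

View pics/s3side.png

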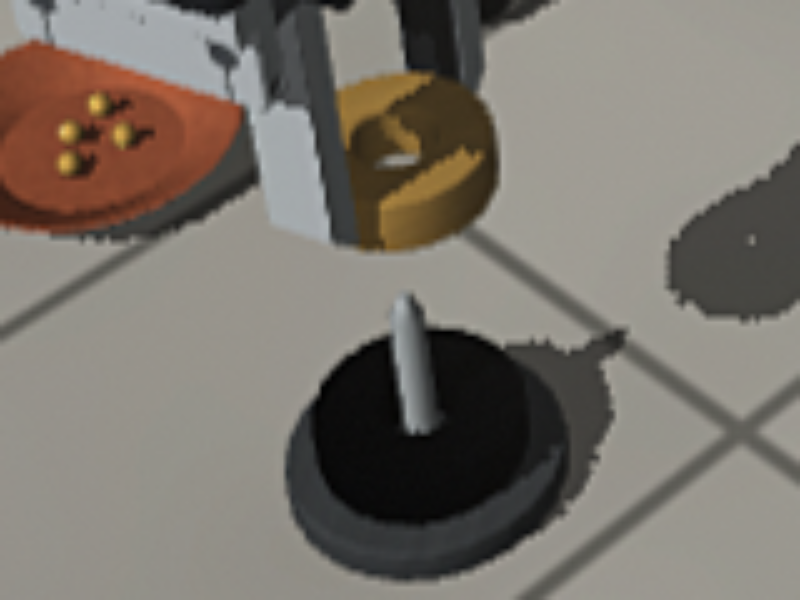

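Brass hangs about 5 mm off across the jaws. Its right edge is 3 px further right than black's was relative to expectation, and the rows agree. I'll shift to compensate and look again.

Request:
send_rows(rows=[4,1,0,0,0,0,0,0,0,-10,0,0,0,0,0,0,-8,0,0,0,0,0,0,0,0,0,0,0,0,0,0,0,0,0,0,0,0,0,0,0,0,0,0,0,0,0,0,0,0,0,0,0,0,0,0,0])

```text
time: 26.75
tool_pos: [0.4477, 0.3169, 0.1017]
ee_rot: [-3.141, -0.0, -1.24]
wrist_force: [0.4, -0.2, -2.7]
width: 0.051
```

```bash
python3 held.py brass 52 5.1; python3 - <<'E'
from h import *
d=snapshot("side"); o=get_obs(); t=o["tool_pos"]
cv2.imwrite("pics/s4.png",cv2.resize(d["color"][300:390,160:260,::-1],None,fx=6,fy=6,interpolation=cv2.INTER_CUBIC))
# where bore top/bottom circle of a band centred over the axis would be
for z in(t[2]-.0051,t[2]-.0051+.018):
    a=np.linspace(0,6.283,60)
    for nm,ax in(("axis",(.4436,.3157)),):
        q=proj(d,np.c_[ax[0]+.011*np.cos(a),ax[1]+.011*np.sin(a),0*a+z]); lo,hi=(q.min(0)-[160,300])*6,(q.max(0)-[160,300])*6
        print("bore on axis, z",round(z,4),"crop box",lo.round(),hi.round())
E
```

```text
brass tcp [0.4477 0.3169 0.1017] seen [193. 312.] [224. 347.] exp [181.3 311.5] [222.4 348.6]
disc-TCP world mm [-5.7 -6.6] jaw 4.4 cross -7.5 ; apparent disc centre [442.  310.2]
bore on axis, z 0.0965 crop box [223. 179.] [323. 249.]
bore on axis, z 0.1145 crop box [213. 120.] [314. 190.]
```

View pics/s4.png

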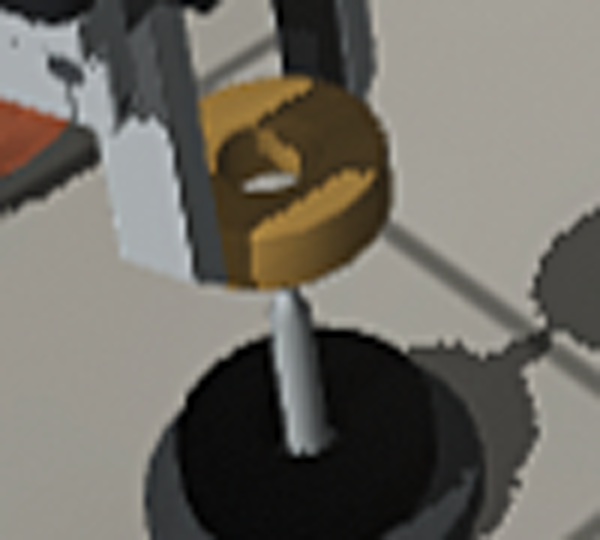

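After the correction the bore centre (259,161 in the crop) is within 1–2 mm of where an on-axis bore would be (263,155). I'll lower it.

Request:
send_rows(rows=[0,0,-10,0,0,0,0,0,0,-10,0,0,0,0,0,0,-10,0,0,0,0,0,0,-10,0,0,0,0,0,0,-10,0,0,0,0,0,0,-9,0,0,0,0,0,0,-5,0,0,0,0,0,0,0,0,0,0,0])

```text
time: 27.85
tool_pos: [0.4474, 0.3167, 0.037]
ee_rot: [3.141, -0.0, -1.24]
wrist_force: [-0.3, 0.2, -1.4]
width: 0.0507
```

```bash
python3 look.py s5 .444 .316 .04
```

```text
27.85 [0.4474 0.3167 0.037 ] [ 3.141 -0.    -1.24 ] [-0.34  0.21 -1.4 ] 0.0507
top [165.4 270.7]
crop origin 85 210 x5
side [209.5 364.8]
crop origin 129 304 x5
```

View pics/s5side.png

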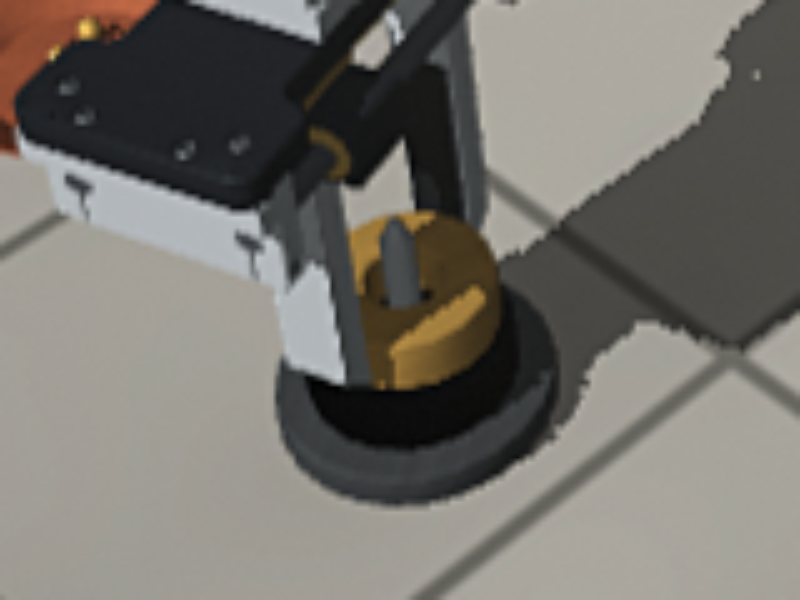

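Request:
send_rows(rows=[0,0,-2,0,0,0,0,0,0,0,0,0,0,0,0,0,0,0,0,0,0.8,0,0,0,0,0,0,0.8,0,0,0,0,0,0,0.8,0,0,20,0,0,0,0.8,0,0,45,0,0,0,0.8,0,0,40,0,0,0,0.8])

```text
time: 28.95
tool_pos: [0.4477, 0.3168, 0.1419]
ee_rot: [-3.141, -0.0, -1.24]
wrist_force: [0.5, 0.1, -0.4]
width: 0.0751
```

Request:
send_rows(rows=[0,-30,10,0,0,0,0.75,1,-50,0,0,0,0,0.75,1,-50,0,0,0,0,0.75,1,-50,0,0,0,0,0.75,1,-50,0,0,0,0,0.75,1,-50,0,0,0,0,0.75,1,-50,0,0,0,0,0.75,1,-50,0,0,0,0,0.75])

```text
time: 29.95
tool_pos: [0.4546, -0.0648, 0.1509]
ee_rot: [-3.141, -0.001, -1.24]
wrist_force: [0.6, 0.1, -0.1]
width: 0.0706
```

Request:
send_rows(rows=[1,-50,0,0,0,0,0.75,1,-50,0,0,0,0,0.75,1,-50,0,0,0,0,0.75,0,-45,0,0,0,0,0.75,0,-30,-15,0,0,0,0.75,0,0,-40,0,0,0,0.75,0,0,-35,0,0,0,0.75,0,0,0,0,0,0,0.75])

```text
time: 30.95
tool_pos: [0.4555, -0.2867, 0.0573]
ee_rot: [3.138, 0.006, -1.24]
wrist_force: [0.8, 0.4, 0.5]
width: 0.0707
```

```bash
python3 look.py m1 .456 -.288 .02
```

```text
30.95 [ 0.4555 -0.2867  0.0573] [ 3.138  0.006 -1.24 ] [0.77 0.4  0.46] 0.0707
top [432.9 298.6]
crop origin 352 238 x5
side [436.  206.6]
crop origin 356 146 x5
```

View pics/m1side.png

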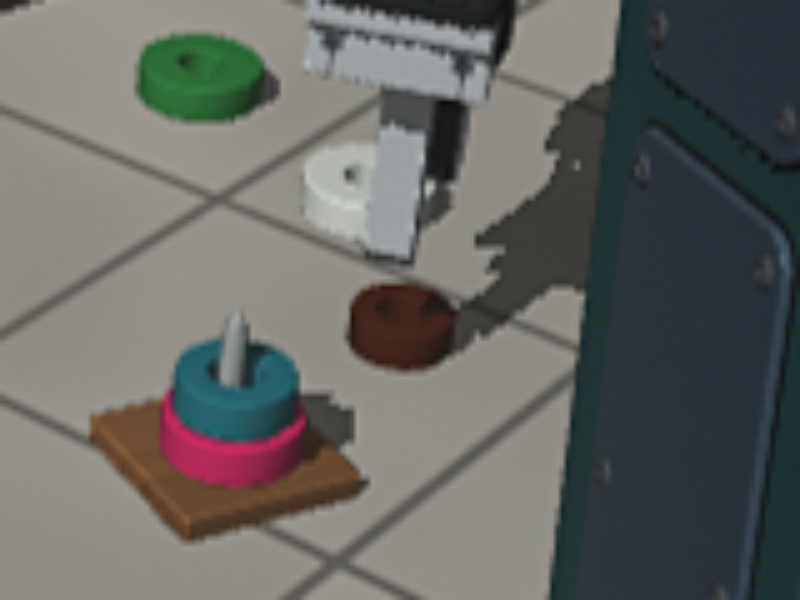

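View pics/m1top.png

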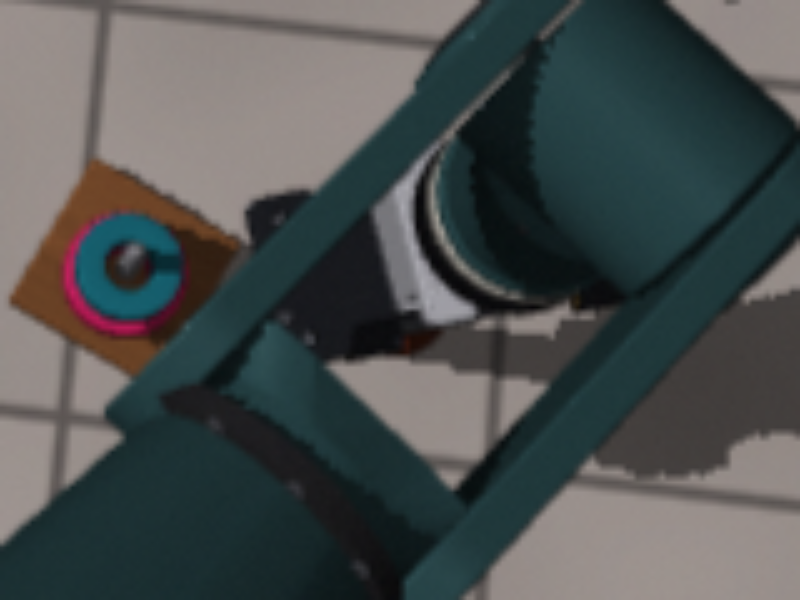

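Request:
send_rows(rows=[0,0,-20,0,0,0,0.75,0,0,-19,0,0,0,0.75,0,0,-10,0,0,0,0.75,0,0,-2,0,0,0,0.75,0,0,0,0,0,0,0,0,0,0,0,0,0,0,0,0,0,0,0,0,0,0,0,0,0,0,0,0])

```text
time: 32.05
tool_pos: [0.458, -0.2884, 0.0101]
ee_rot: [-3.141, -0.001, -1.24]
wrist_force: [0.6, 0.3, 2.4]
width: 0.0429
```

Request:
send_rows(rows=[0,0,15,0,0,0,0,0,0,45,0,0,0,0,0,0,50,0,0,0,0,0,20,30,0,0,0,0,-1,40,5,0,0,0,0,-1,50,0,0,0,0,0,-1,50,0,0,0,0,0,-1,50,0,0,0,0,0])

```text
time: 33.05
tool_pos: [0.4535, -0.0768, 0.1556]
ee_rot: [-3.14, -0.001, -1.24]
wrist_force: [0.3, 0.8, -0.3]
width: 0.0431
```

Request:
send_rows(rows=[-1,50,0,0,0,0,0,-1,50,0,0,0,0,0,-1,50,0,0,0,0,0,-1,50,0,0,0,0,0,-1,50,0,0,0,0,0,-1,50,0,0,0,0,0,-1,45,-5,0,0,0,0,-1,30,-10,0,0,0,0])

```text
time: 34.05
tool_pos: [0.4457, 0.2991, 0.1408]
ee_rot: [-3.139, 0.0, -1.238]
wrist_force: [-0.5, -0.1, -0.9]
width: 0.0429
```

Request:
send_rows(rows=[-1,12,-10,0,0,0,0,-1,7,-12,0,0,0,0,0,0,0,0,0,0,0,0,0,0,0,0,0,0,0,0,0,0,0,0,0,0,0,0,0,0,0,0,0,0,0,0,0,0,0,0,0,0,0,0,0,0])

```text
time: 35.05
tool_pos: [0.4437, 0.3158, 0.1176]
ee_rot: [-3.141, -0.0, -1.24]
wrist_force: [0.1, 0.5, -0.1]
width: 0.0433
```

```bash
cat > bore.py <<'E'
import sys
from h import *
off=float(sys.argv[1])/1000; D=float(sys.argv[2])/1000
d=snapshot("side"); o=get_obs(); t=o["tool_pos"]; print(t.round(4),o["ee_rot"].round(3),round(o["width"],4))
O=np.array([160,290]); cv2.imwrite(sys.argv[3],cv2.resize(d["color"][290:390,160:260,::-1],None,fx=6,fy=6,interpolation=cv2.INTER_CUBIC))
a=np.linspace(0,6.283,60)
for r,nm in((.011,"bore"),(D/2,"rim")):
  for z in(t[2]-off,t[2]-off+.018):
    q=proj(d,np.c_[.4436+r*np.cos(a),.3157+r*np.sin(a),0*a+z]); lo,hi=(q.min(0)-O)*6,(q.max(0)-O)*6
    print(nm,"on axis z",round(z,4),"crop box",lo.round(),hi.round())
E
python3 bore.py 10.1 44 pics/s6.png
```

```text
[0.4436 0.3158 0.1176] [-3.142 -0.    -1.24 ] 0.0432
bore on axis z 0.1075 crop box [217. 204.] [318. 273.]
bore on axis z 0.1255 crop box [207. 144.] [309. 213.]
rim on axis z 0.1075 crop box [166. 170.] [368. 309.]
rim on axis z 0.1255 crop box [156. 111.] [360. 249.]
```

View pics/s6.png

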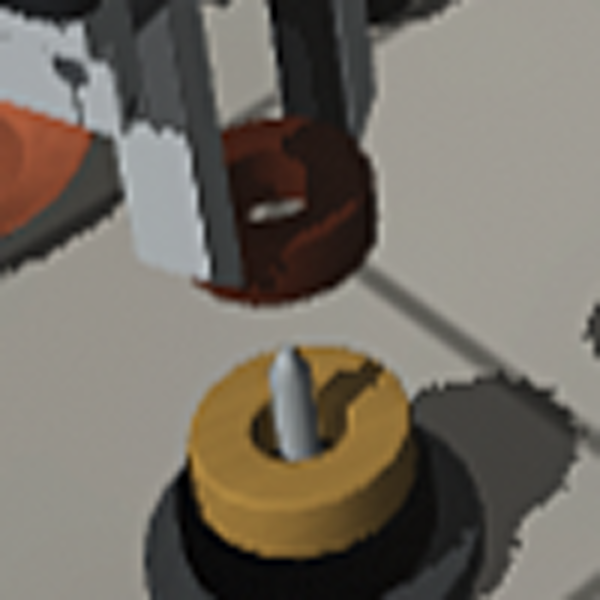

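The rim's right edge is 378 against 368 expected on-axis (crop). That's the same pattern as brass, a cross-jaw offset of about -4 to -5 mm. I'll correct it and recheck just above the tip.

Request:
send_rows(rows=[4,1,-10,0,0,0,0,0,0,-10,0,0,0,0,0,0,-9,0,0,0,0,0,0,0,0,0,0,0,0,0,0,0,0,0,0,0,0,0,0,0,0,0,0,0,0,0,0,0,0,0,0,0,0,0,0,0])

```text
time: 36.1
tool_pos: [0.4477, 0.3169, 0.0888]
ee_rot: [-3.141, -0.0, -1.24]
wrist_force: [-0.5, -0.3, -0.5]
width: 0.0432
```

```bash
python3 bore.py 10.1 44 pics/s7.png
```

```text
[0.4477 0.3169 0.0887] [-3.141 -0.    -1.24 ] 0.0425
bore on axis z 0.0786 crop box [232. 296.] [331. 366.]
bore on axis z 0.0966 crop box [223. 239.] [323. 309.]
rim on axis z 0.0786 crop box [183. 262.] [379. 402.]
rim on axis z 0.0966 crop box [173. 205.] [372. 345.]
```

View pics/s7.png

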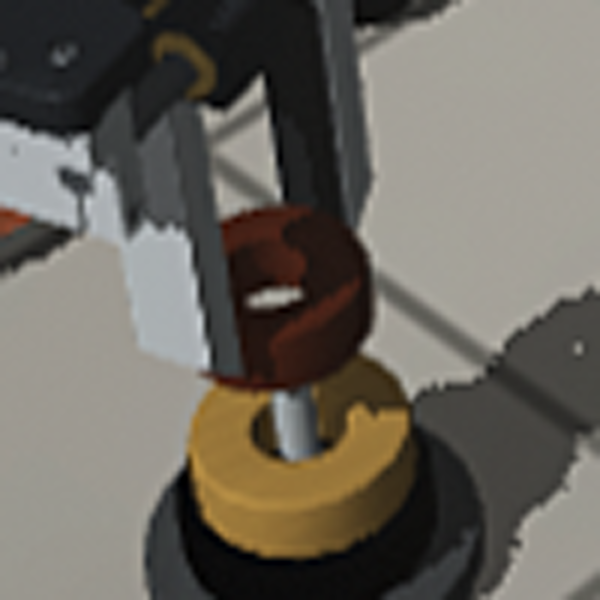

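The see-through hole sits at (275,297) against (277,302) expected on-axis, so it is within about 2 mm. I'll lower it.

Request:
send_rows(rows=[-1,0,-5,0,0,0,0,0,0,-6,0,0,0,0,0,0,-6,0,0,0,0,0,0,-6,0,0,0,0,0,0,-4,0,0,0,0,0,0,-1,0,0,0,0,0,0,0,0,0,0,0,0,0,0,0,0,0,0])

```text
time: 37.15
tool_pos: [0.4468, 0.3169, 0.0608]
ee_rot: [-3.141, 0.0, -1.24]
wrist_force: [0.2, -0.2, -0.1]
width: 0.0429
```

```bash
python3 bore.py 10.1 44 pics/s8.png
```

```text
[0.4468 0.3169 0.0608] [-3.141  0.    -1.24 ] 0.0429
bore on axis z 0.0507 crop box [246. 382.] [342. 452.]
bore on axis z 0.0687 crop box [237. 327.] [335. 397.]
rim on axis z 0.0507 crop box [198. 348.] [390. 489.]
rim on axis z 0.0687 crop box [188. 293.] [383. 433.]
```

View pics/s8.png

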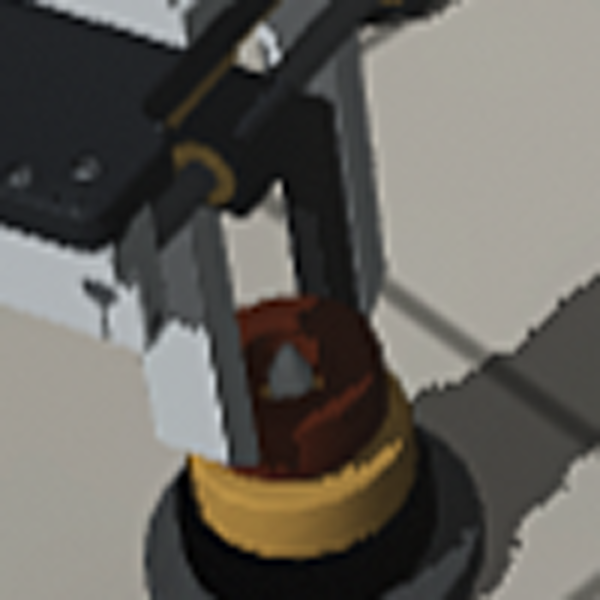

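Request:
send_rows(rows=[0,0,-2,0,0,0,0,0,0,-1,0,0,0,0,0,0,0,0,0,0,0,0,0,0,0,0,0,0.7,0,0,0,0,0,0,0.7,0,0,0,0,0,0,0.7,0,0,15,0,0,0,0.7,0,0,35,0,0,0,0.7])

```text
time: 38.2
tool_pos: [0.4455, 0.3161, 0.1068]
ee_rot: [3.138, -0.001, -1.24]
wrist_force: [0.7, 1.0, 0.5]
width: 0.0654
```

Request:
send_rows(rows=[0,0,40,0,0,0,0.7,0,-30,20,0,0,0,0.7,0,-45,10,0,0,0,0.7,0,-45,0,0,0,0,0.7,-10,-45,0,0,0,0,0.7,-10,-45,0,0,0,0,0.7,-10,-45,0,0,0,0,0.7,-5,-15,0,0,0,0,0.7])

```text
time: 39.2
tool_pos: [0.4115, 0.0452, 0.1787]
ee_rot: [-3.14, -0.001, -1.243]
wrist_force: [-0.1, 0.2, -0.6]
width: 0.0657
```

```bash
python3 look.py f1 .444 .316 .04; cp pics/f1side.png pics/f2side.png; python3 - <<'E'
from h import *
for n in("top","side"):
    s=snapshot(n); cv2.imwrite(f"pics/end{n}.png",s["color"][:,:,::-1])
E
```

```text
39.2 [0.4115 0.0452 0.1787] [-3.140e+00 -1.000e-03 -1.243e+00] [-0.14  0.24 -0.64] 0.0657
top [165.4 270.7]
crop origin 85 210 x5
side [209.5 364.8]
crop origin 129 304 x5
```

View pics/f1side.png

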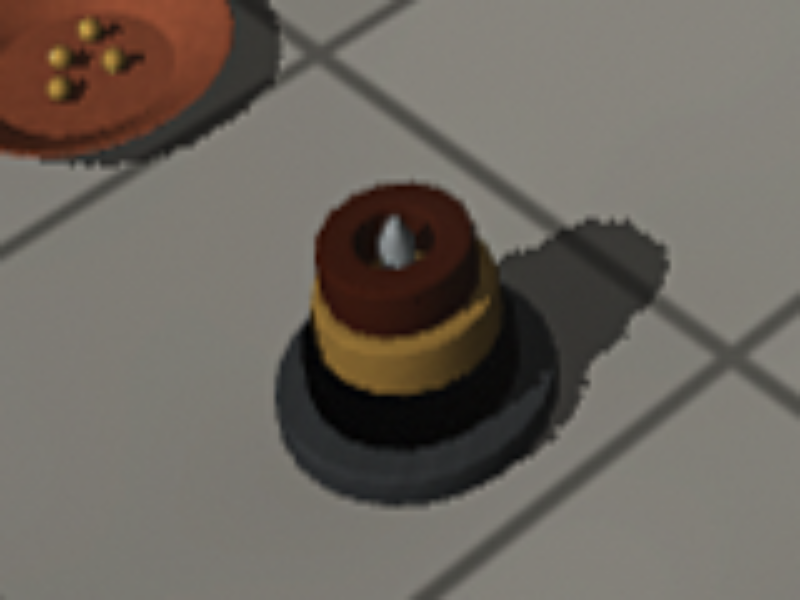

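View pics/f1top.png

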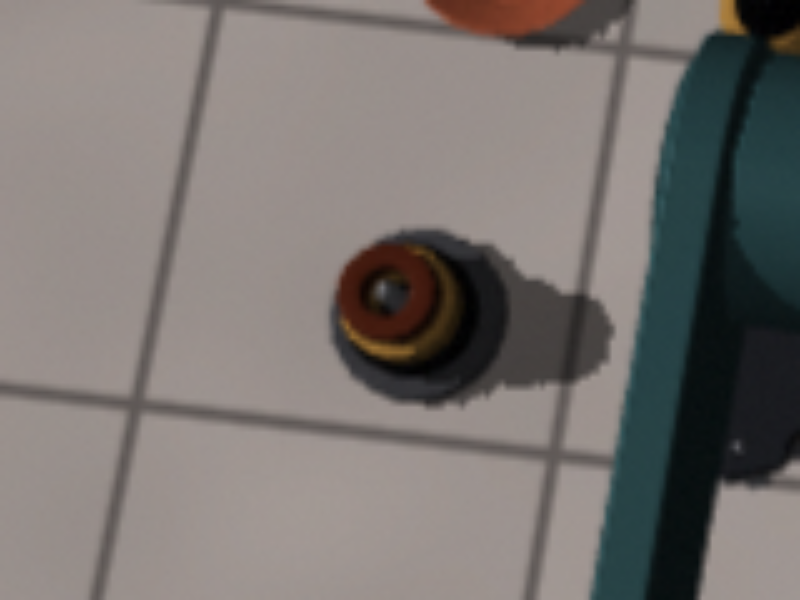

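View pics/endside.png

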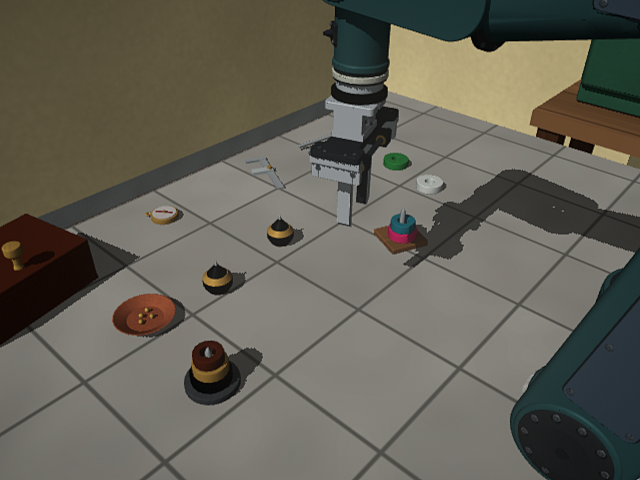

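View pics/endtop.png

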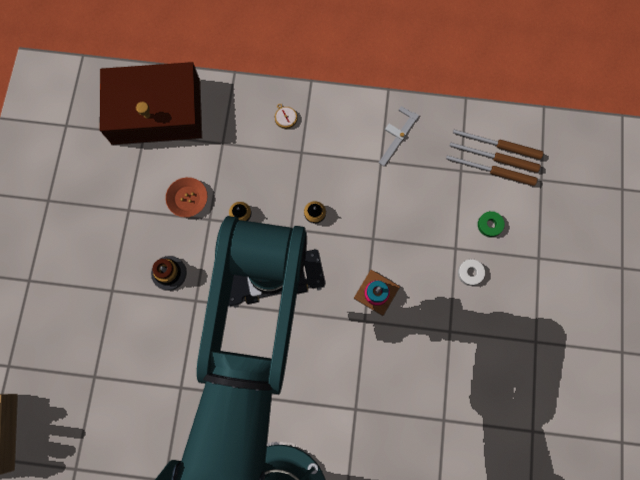

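Both stacks sit flat with their posts through the bores. The tops (240,212) and (315,212) and the saucer (187,197) haven't moved. I'll hold still for a moment, then hand in.

Request:
send_rows(rows=[0,0,0,0,0,0,0.7,0,0,0,0,0,0,0.7,0,0,0,0,0,0,0.7,0,0,0,0,0,0,0.7,0,0,0,0,0,0,0.7,0,0,0,0,0,0,0.7,0,0,0,0,0,0,0.7,0,0,0,0,0,0,0.7])

```text
time: 40.4
tool_pos: [0.4116, 0.0468, 0.1775]
ee_rot: [-3.142, -0.0, -1.24]
wrist_force: [0.8, -0.1, 0.6]
width: 0.0657
```

```bash
python3 -c "
from bench import *
print(close_job())"
```

```text
the job is handed in; nothing more can be done
None
```

Both spindles are loaded in the order you asked for, and I handed the job in at about 40 s of the 112 s allowed. The steel spindle has black, brass and mahogany from the bottom up; the wooden one has pink, then turquoise. I lowered each part in the gripper until it was down and only then let go.

**Last checks:** The final pictures show both stacks flat with the posts through their bores. The two tops and the saucer are at their starting pixels, and the gripper is clear. I checked this by eye and did not measure part heights or tilts in millimetres. No wrist reading I took was above about 3 N.

**What disagreed:**
- **Cameras:** the two views differed by 2–5 mm, mostly in y.
- **Brass and mahogany:** both hung about 4–5 mm off-centre across the jaws. I corrected that before lowering them, and the brass ended about 1.5 mm off its axis.
- **Black and mahogany:** the first grip on each was shallow, at 9–10 mm above the counter. I re-gripped black lower; mahogany held as it was.
- **Edge-fit script:** it gave wrong centres where a finger hid part of a disc, so I went by the crops there.

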